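# Fill, clamp and light a gift jar

### The arm

A 6-joint arm with a two-finger parallel gripper is mounted at the origin on the work surface. World frame = base frame: x ahead of the robot, y to its left, z up, the work surface at z = 0. Lengths are in m, angles in rad, forces in N, time in s.
With the tool pointing down it reaches from about 0.3 to 0.85 m from the base axis. Payload 5.4 kg.
Tool frame: the origin (TCP) lies on the centre line of the jaws, within the pads' length; the fingertips stand 8 mm ahead of it and the grasp point (between the pads) lies 11 mm behind it; z points along the fingers, y is the direction in which the jaws open and shut (so a half turn about z gives the same grasp; the last joint's range is limited). The gripper opens to 85 mm and grips with 20 to 120 N. Pads are 22 mm wide; open, the fingers measure 114 mm over their backs; the gripper's body (76 mm by 85 mm) begins 54 mm behind the grasp point. The pads swing forward as they close: fully open they stand 13 mm farther back than shut.
Start: joints at [0.974, 0.158, 1.597, -0, 1.386, -0.21], TCP at [0.217, 0.532, 0.205] pointing down, gripper open.
Joint ranges: [-2.91, 2.91], [-0.94, 2.29], [0.18, 2.7], [-1.29, 4.43], [0.17, 2.64], [-3, 3]. Speed limits (rad/s): [2.57, 2.57, 3.14, 3.14, 3.14, 3.14].

### API

Orientations are given as a rotation vector (axis times angle).
In Python, from plant import bot gives the robot as it stands.
- The arm moves only by the tool move_arm, never from a script. Its argument "series" is one flat list of numbers, 4 for each row, row after row: the shift along the tool's x, y, z in cm, then the turn about the tool's z in rad. A call has exactly 5 rows; each row is the pose to reach, as a shift and turn from the pose commanded when the call began, along the tool's axes at that moment; what a row does not reach only later rows make up. A row lasts 1/8 s, in which the tool goes at most 62.5 mm and 10.7 degrees, less where a joint would pass 70% of its speed; a pose out of reach is approached as far as the arm can. A call with a gripper value outside its range is refused whole. "claw" is the closure, from -1 (fully open) to 1 (shut), set as the call begins (left out, the last holds). The fingers move at their own pace and stop on an object; the grip force is fixed at half the most. Time passes only in rows, so rows that repeat a pose let the fingers close, or fill a call up. It gives the time, the measured TCP pose, the force and the opening at its end, in the units of the state.
- bot.get_obs(): the state, without advancing time (a new reading comes with each control period).
- bot.capture(name): name is "side" or "top" or "wrist"; returns a dict with "frame" (384x512x3 uint8, red, green, blue), "range_z" (384x512 float32, m along the optical axis (not along the pixel's ray), 0 where there is no reading), "fx", "fy", "cx", "cy" (pixels), "world_from_camera" (4x4, takes a point from camera to world coordinates); the wrist camera has in their place "tool_from_camera" (4x4, takes a point from camera to tool coordinates, whose origin is the TCP and whose axes are the flange's). Camera axes: x right, y down, z forward; pixel columns grow to the right and rows downward; lengths in m; the calibration is good to about 2 mm. The wrist camera is an equidistant fisheye: a pixel r from the principal point sees the ray r / f radians off the axis. A picture is of the moment at which its call begins: read the wrist's pose just before it.
- bot.close_job(): hands the job in, once; it reports no verdict.
The state is a dict: "t": time; "q": joint angles; "joint_vel": joint speeds; "joint_efforts": joint torques, N m; "tool_pos": TCP position; "tool_rot": TCP orientation; "force": force on the tool from outside, world axes, zero at the start; "moment": the same for the moment, N m; "gripper_width": finger opening in m.
Only numpy, scipy, OpenCV 4.12 (cv2) and the standard library are available. Lean on these libraries where they do the work, as an engineer would, in place of code of your own. Each camera call takes 0.05 s, during which the arm holds its last target.

### The job

Pack the gift jar for its photo: put every green seed tin on the desk into the open clip-top jar, shut the lid, then swing the wire bail up over the lid past dead centre so that it clamps the lid down. Also swivel and tilt the little LED photo light so that it points straight at the middle of the jar (by the end; at any time in the job), and leave the other things on the desk where they are.

Things in the scene. Friction and masses are not known exactly. Their poses are not given: they have to be found in the camera images.
- jar_mid (a point): Clear glass clip-top jar fixed upright on a black ring (radius 60, 6 mm high). The point is on its axis, 50 mm above the desk. Outer radius 48 mm, wall 4 mm, inner floor 6 mm and rim 100 mm above the desk. z is up; +x points to the lid hinge (back, away from the robot), -x to the bail's side.
- lid (a joint): Jar's green glass lid (rad): 0 shut on the rim, about 2 to 2.4 open, leaning back. Hinge axis along the jar's y, 52 mm behind the jar's axis (+x), 100 mm above the desk. Disc 92 mm across, 7 mm thick, with a sprung orange dome (71 mm across, 24 mm higher) at its centre. Stiff hinge (0.07 N m): mostly stays where it is left, so it must be pushed all the way down.
- lid_front (a point): Middle of the lid's free edge (opposite the hinge), 98 mm from the hinge, half-way through the thickness.
- bail (a joint): Wire bail (rad): 0 level, out towards the jar's -x; 1.57 straight up (dead centre); 1.9 its stop, past centre: clamped. Pivot axis through the jar's axis along its y, 60 mm above the desk. It stays where left below about 1.1; from there the lid's sprung dome pushes back (up to about 4 N at the sleeve); past 1.57 it snaps on to its stop and stays.
- bail_grip (a point): Centre of the red sleeve (10 mm thick, 44 mm long, along the jar's y), the finger grip of the wire bail, 109 mm from the bail's pivot axis. Two wires 40 mm apart join it, 40 mm inward, to the bail's cross wire (69 mm from the pivot axis, 108 mm long, 5 mm thick).
- swivel (a joint): Swivel of the LED photo light about the vertical axis of its fixed stand (rad), counter-clockwise from above positive, range -1.6 to 1.6. Friction hinge of 0.12 N m: stays where it is left.
- tilt (a joint): Tilt of the light's panel (rad): 0 upright, positive tips the lit face down (top edge forward), negative leans it back; range -0.7 to 0.9. Friction hinge of 0.25 N m: stays where it is left.
- panel_hinge (a point): Tilt hinge of the LED light, below the middle of the panel, on the swivel axis, 100 mm above the desk. Axes turn with the panel: +x is where the lit face looks (the beam), y along its width (the tilt axis), +z up the panel. Round black foot below, radius 45 mm, 12 mm high, fixed to the desk.
- panel_mid (a point): Centre of the light's panel, 47.5 mm up the panel from panel_hinge; same axes. Black slab 110 mm wide (y), 85 mm tall (z, from 5 to 90 mm above the hinge), 14 mm thick (x), cream lit face on its +x side. The beam leaves this point along +x.
- tin0_mid (a point): Green seed tin with a silver band near the top: upright cylinder 32 mm in diameter, 34 mm high, 40 g. The point is its centre, its z axis runs along the cylinder's axis. May be absent.
- tin1_mid (a point): Green seed tin with a silver band near the top: upright cylinder 32 mm in diameter, 34 mm high, 40 g. The point is its centre, its z axis runs along the cylinder's axis. May be absent.
- tin2_mid (a point): Green seed tin with a silver band near the top: upright cylinder 32 mm in diameter, 34 mm high, 40 g. The point is its centre, its z axis runs along the cylinder's axis. May be absent.
- tin3_mid (a point): Green seed tin with a silver band near the top: upright cylinder 32 mm in diameter, 34 mm high, 40 g. The point is its centre, its z axis runs along the cylinder's axis. May be absent.
- tin4_mid (a point): Green seed tin with a silver band near the top: upright cylinder 32 mm in diameter, 34 mm high, 40 g. The point is its centre, its z axis runs along the cylinder's axis. May be absent.
- succulent: Bystander: white potted succulent, pot 68 mm wide, 55 mm high, leaves to 125 mm; origin at the centre of its underside. Leave it alone.
- tape: Bystander: blue tape roll, flat ring 68 mm across, 18 mm high; origin at the centre of its underside. Leave it alone.
- candle: Bystander: copper candle tin, 52 mm across, 26 mm high; origin at the centre of its underside. Leave it alone.
- notes: Bystander: yellow note block, 76 mm square, 30 mm high; origin at the centre of its underside. Leave it alone.
- stapler: Bystander: red and black stapler, 130 x 34 mm, 43 mm high; origin at the centre of its underside. Leave it alone.
- mug: Bystander: blue mug, 76 mm across, 90 mm high; origin at the centre of its underside. Leave it alone.
Mind the look-alikes: they are no part of the job. What is shaped like the part that bears tin2_mid but orange or yellow is not meant.

How it is judged:
By the outcome, as a careful person would: the job done as asked, in the order asked, and still so for the second after the job is handed in, with the robot touching nothing.
Of tin0, tin1, tin2, tin3, tin4 only 3 to 5 are there at a start; the rules pass over those that are not, and their reading is None.
At some moment in a run one of tin0, tin1, tin2, tin3, tin4 may be knocked a few centimetres aside while the robot is not near it.
Once in a run the grip may slacken for a moment while it holds something.
It also fails if it takes over 208 s, if anything falls off the work surface, if the arm or the gripper's body presses on something with over 40 N, if the wrist force passes 120 N, or if a joint passes its speed limit or range.

## Working session

There is one attempt and no reset: what is moved stays moved. The work goes in short steps, Python scripts to look and compute and a tool call to move; the robot and the scene stay as the last step left them, time stands still between calls to the robot, and variables do not carry over. Pictures are saved under pics/ and viewed, and the job is handed in when it is done.

Besides the shell and the picture viewer there is one more tool, called after ">>>" as name(argument=value, ...), one argument or row to a line, values as JSON. move_arm: Moves the arm, as the interface text tells. Its arguments: {"type":"object","properties":{"series":{"type":"array"},"claw":{"type":"number"}},"required":["series"]}

```bash
ls; mkdir -p pics; cat > h.py <<'E'
import numpy as np, cv2
from plant import bot
from scipy.spatial.transform import Rotation as R
def snap(name,out=None):
    o=bot.get_obs(); c=bot.capture(name)
    if out: cv2.imwrite('pics/'+out,c['frame'][:,:,::-1])
    c['obs']=o
    return c
def xyz(c):
    """world xyz image from depth for static cameras"""
    z=c['range_z']; v,u=np.mgrid[:z.shape[0],:z.shape[1]]
    P=np.stack([(u-c['cx'])/c['fx']*z,(v-c['cy'])/c['fy']*z,z],-1)
    T=c['world_from_camera']; return P@T[:3,:3].T+T[:3,3]
E
python3 - <<'E'
from h import *
for n in ['side','top','wrist']:
    c=snap(n,n+'0.png'); 
    print(n,c['fx'],c['cx'],c['cy'],np.round(c.get('world_from_camera',c.get('tool_from_camera')),3).tolist())
print(bot.get_obs())
E
```

```text
pics
side 395.7523236676532 261.80061812357377 182.9841679009051 [[-0.999, -0.02, 0.037, 0.51], [-0.041, 0.683, -0.729, 0.831], [-0.011, -0.73, -0.683, 0.907], [0.0, 0.0, 0.0, 1.0]]
top 434.03392888681964 250.5011647160994 191.70686570494874 [[-0.009, -0.98, 0.197, 0.288], [-1.0, 0.009, -0.0, -0.019], [-0.001, -0.197, -0.98, 1.505], [0.0, 0.0, 0.0, 1.0]]
wrist 297.3186396354542 260.24166616147835 187.1992742868215 [[-0.0, -0.949, -0.316, 0.08], [1.0, -0.001, 0.001, 0.001], [-0.001, -0.316, 0.949, -0.169], [0.0, 0.0, 0.0, 1.0]]
{'t': 0.15, 'q': array([ 9.73907073e-01,  1.58902828e-01,  1.59794462e+00, -4.87374365e-06,
        1.38620840e+00, -2.10072245e-01]), 'joint_vel': array([-0.00031464, -0.0002903 , -0.00242451, -0.00015234,  0.00026171,
        0.00046322]), 'joint_efforts': array([ 6.86980457e-04, -3.96374702e+01, -3.31786430e+01, -2.99368512e-04,
        5.45146322e-03,  1.63952052e-05]), 'tool_pos': array([0.21663097, 0.53208686, 0.20394311]), 'tool_rot': array([-6.03718588e-01, -3.08245717e+00,  2.11638187e-03]), 'force': array([-0.516448  , -0.30705093,  0.20361993]), 'moment': array([-0.02767256, -0.0087424 , -0.02175497]), 'gripper_width': 0.08534451246187753}
```

View pics/side0.png

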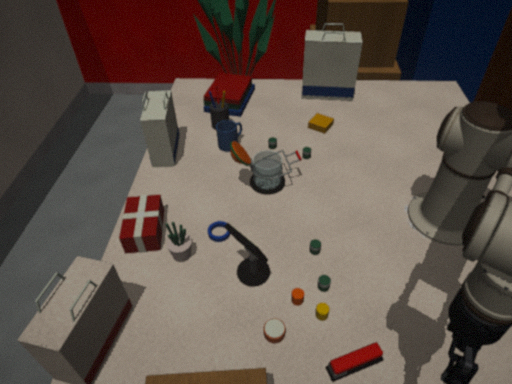

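View pics/top0.png

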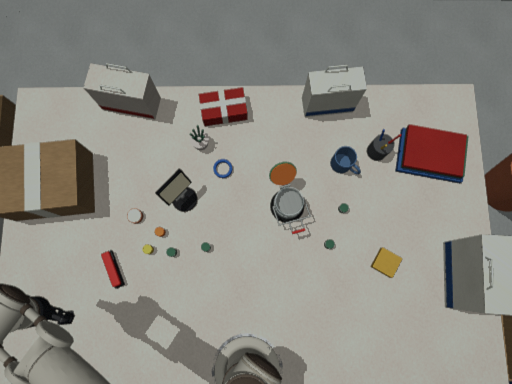

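View pics/wrist0.png

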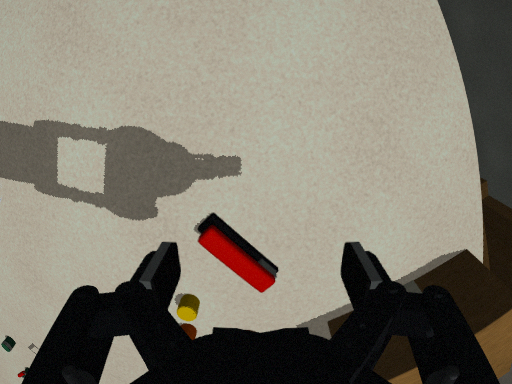

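Four green tins: top pixels (344,208), (330,244), (206,247) and (172,252). The look-alikes are orange at (160,232), yellow at (148,249) and the copper candle at (135,216). Next I measure positions.

```bash
python3 - <<'E'
from h import *
for n in ['top','side']:
    c=snap(n); P=xyz(c); f=c['frame']; hsv=cv2.cvtColor(f,cv2.COLOR_RGB2HSV)
    for nm,lo,hi in [('green',(50,60,30),(95,255,255)),('orange',(3,150,100),(20,255,255)),('yellow',(21,150,100),(35,255,255)),('red',(175,150,80),(180,255,255)),('red0',(0,150,80),(2,255,255)),('blue',(100,120,60),(130,255,255))]:
        m=cv2.inRange(hsv,lo,hi); k,l,s,ce=cv2.connectedComponentsWithStats(m)
        for i in range(1,k):
            if s[i,4]<12: continue
            q=P[l==i]; md=np.median(q,0)
            if not(0<md[0]<1 and abs(md[1])<.8): continue
            print(n,nm,ce[i].round(1),s[i,4],md.round(3),q.min(0).round(3),q.max(0).round(3))
    cv2.imwrite(f'pics/crop_{n}.png',cv2.resize(f[130:330,100:400] if n=='top' else f[90:290,150:400],None,fx=2.6,fy=2.6,interpolation=cv2.INTER_CUBIC)[:,:,::-1])
E
```

```text
top green [194.4 136.7] 16 [0.765 0.17  0.091] [0.753 0.166 0.054] [0.781 0.178 0.129]
top green [343.5 207.5] 52 [ 0.526 -0.338  0.035] [ 0.514 -0.351  0.026] [ 0.54  -0.325  0.041]
top green [329.4 243.6] 56 [ 0.403 -0.283  0.034] [ 0.392 -0.297  0.029] [ 0.416 -0.271  0.041]
top green [205.2 246.6] 53 [0.396 0.136 0.034] [0.386 0.122 0.027] [0.41  0.15  0.041]
top green [170.8 251.5] 56 [0.382 0.25  0.033] [0.37  0.236 0.028] [0.394 0.264 0.04 ]
top orange [282.9 173.8] 415 [ 0.62  -0.124  0.147] [ 0.288 -0.165  0.11 ] [ 0.647 -0.019  1.505]
top orange [159.2 231.4] 59 [0.451 0.292 0.033] [0.437 0.278 0.028] [0.462 0.308 0.04 ]
top yellow [386.5 262.3] 497 [ 0.341 -0.473  0.03 ] [ 0.288 -0.522  0.018] [ 0.388 -0.019  1.505]
top red0 [233.8  93.2] 154 [0.932 0.036 0.07 ] [0.915 0.004 0.061] [0.953 0.068 0.079]
top red0 [208.4  97. ] 156 [0.92  0.126 0.07 ] [ 0.288 -0.019  0.062] [0.941 0.159 1.505]
top red0 [236.6 109.4] 189 [0.873 0.026 0.07 ] [ 0.851 -0.006  0.059] [0.895 0.061 0.077]
top red0 [210.9 113.3] 182 [0.858 0.117 0.069] [0.836 0.085 0.06 ] [0.881 0.149 0.077]
top red0 
[... 2360 characters left out ...]
] 13 [ 0.442 -0.166  0.101] [ 0.436 -0.188  0.098] [ 0.448 -0.15   0.103]
side red0 [152.6 202.5] 144 [0.874 0.032 0.071] [ 0.851 -0.001  0.067] [0.895 0.063 0.074]
side red0 [131.5 204.3] 146 [0.934 0.041 0.07 ] [0.51  0.009 0.066] [0.953 0.831 0.907]
side red0 [149.5 226.5] 199 [0.86  0.125 0.07 ] [0.839 0.087 0.065] [0.879 0.155 0.075]
side red0 [127.2 228.5] 193 [0.92  0.134 0.07 ] [0.9   0.097 0.064] [0.941 0.164 0.074]
side red0 [356.1 357.6] 661 [0.329 0.455 0.043] [0.273 0.421 0.032] [0.51  0.831 0.907]
side blue [234.9 110. ] 21 [ 0.683 -0.54   0.026] [ 0.663 -0.548  0.02 ] [ 0.709 -0.533  0.029]
side blue [217.  230.8] 129 [0.681 0.096 0.017] [0.632 0.054 0.007] [0.708 0.206 0.184]
```

View pics/crop_top.png

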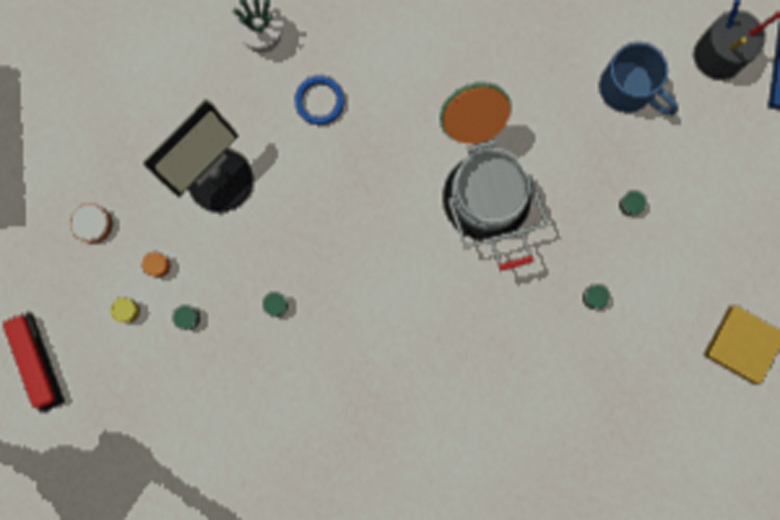

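View pics/crop_side.png

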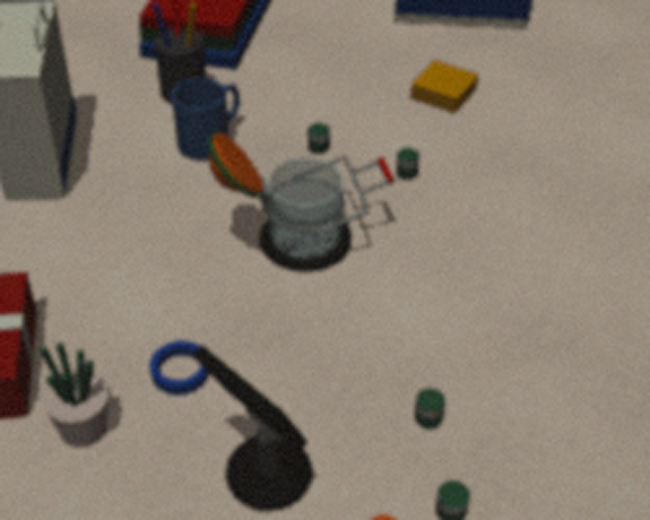

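The four green tins are confirmed; the orange and yellow look-alikes are excluded. Next, the jar and light geometry.

```bash
cat > geo.py <<'E'
from h import *
def fitcirc(p):
    A=np.c_[2*p,np.ones(len(p))]; s=np.linalg.lstsq(A,(p**2).sum(1),rcond=None)[0]
    return s[:2],np.sqrt(s[2]+s[0]**2+s[1]**2)
def scene():
    out={}
    for n in ['top','side']:
        c=snap(n); P=xyz(c); f=c['frame']; hsv=cv2.cvtColor(f,cv2.COLOR_RGB2HSV)
        def pick(lo,hi,box):
            m=cv2.inRange(hsv,lo,hi)>0
            for k,(a,b) in enumerate(box): m&=(P[...,k]>a)&(P[...,k]<b)
            return m
        out[n]=(c,P,hsv,pick)
    return out
E
python3 - <<'E'
from geo import *
S=scene()
for n,(c,P,hsv,pick) in S.items():
    m=pick((0,0,0),(180,255,255),[(.45,.6),(-.23,-.06),(.003,.012)]) & (hsv[...,2]<60)
    q=P[m]; print(n,'ring',m.sum(),q.min(0).round(3) if m.any() else 0,q.max(0).round(3) if m.any() else 0)
    r=pick((0,0,0),(180,255,255),[(.47,.61),(-.22,-.07),(.085,.108)]); q=P[r]
    if len(q)>5: print(' rim',len(q),fitcirc(q[:,:2]),np.median(q[:,2]))
    # depth image histogram around jar
    o=pick((3,150,60),(20,255,255),[(.55,.7),(-.2,-.03),(.1,.22)]); q=P[o]
    ctr=q.mean(0); u,s,vt=np.linalg.svd(q-ctr); print(' dome',len(q),ctr.round(4),'n',vt[2].round(3),s.round(3),q.min(0).round(3),q.max(0).round(3))
    g=pick((50,60,20),(95,255,255),[(.55,.72),(-.2,-.03),(.1,.25)]); print(' lidgreen',P[g].round(3).tolist()[:30])
    s_=pick((0,120,60),(4,255,255),[(.4,.5),(-.25,-.1),(.06,.15)]); q=P[s_]; d=q-q.mean(0); print(' sleeve',len(q),q.mean(0).round(4),np.linalg.svd(d)[2][0].round(3), np.ptp(d@np.linalg.svd(d)[2][0]))
    # light
    l=pick((0,0,0),(180,255,255),[(.48,.72),(.12,.32),(.07,.25)]); q=P[l]; print(' light',l.sum(), q.min(0).round(3),q.max(0).round(3))
    cr=l&(hsv[...,2]>60); q=P[cr]; 
    if len(q)>10:
        v=np.linalg.svd(q-q.mean(0))[2]; print(' cream',len(q),q.mean(0).round(4),v.round(3).tolist())
    q=P[l]; v=np.linalg.svd(q-q.mean(0))[2]; print(' all',q.mean(0).round(4),v.round(3).tolist())
    ft=pick((0,0,0),(180,255,60),[(.46,.66),(.1,.3),(.007,.02)]); q=P[ft]; print(' foot',len(q),fitcirc(q[:,:2]) if len(q)>5 else 0,q.min(0).round(3),q.max(0).round(3))
E
```

```text
top ring 0 0 0
 rim 327 (array([ 0.63797273, -0.07813034]), np.float64(0.0813611437247155)) 0.000713859997913957
 dome 224 [0.7341 0.0181 0.0065] n [-0.6    0.784 -0.162] [1.571 0.371 0.17 ] [ 0.288 -0.019 -0.01 ] [0.78  0.05  1.505]
 lidgreen [[0.778, 0.05, 0.004], [0.776, 0.054, -0.001], [0.772, 0.053, 0.001], [0.766, 0.053, 0.008], [0.765, 0.054, -0.003], [0.76, 0.053, 0.003], [0.756, 0.053, 0.003], [0.755, 0.05, 0.005], [0.754, 0.05, -0.002]]
 sleeve 20 [ 7.253e-01 -1.909e-01  7.000e-04] [-0.913 -0.4    0.072] 0.03475029274762893
 light 483 [ 0.288 -0.074 -0.01 ] [0.485 0.074 1.505]
 cream 483 [ 0.4086 -0.0035  0.0033] [[0.129, 0.06, -0.99], [-0.685, -0.716, -0.133], [-0.717, 0.696, -0.051]]
 all [ 0.4086 -0.0035  0.0033] [[0.129, 0.06, -0.99], [-0.685, -0.716, -0.133], [-0.717, 0.696, -0.051]]
 foot 587 (array([ 0.3204252 , -0.02310749]), np.float64(0.03834500306067884)) [ 0.269 -0.08  -0.01 ] [0.432 0.067 1.505]
side ring 215 [ 0.485 -0.169  0.003] [ 0.599 -0.083  0.012]
 rim 327 (array([ 0.53656115, -0.1452651 ]), np.float64(0.04977602730945086)) 0.09447035295135675
 dome 224 [ 0.6235 -0.1121  0.1493] n [-0.746 -0.137  0.652] [0.325 0.316 0.087] [ 0.593 -0.162  0.112] [ 0.65  -0.078  0.18 ]
 lidgreen [[0.651, -0.137, 0.174], [0.654, -0.13, 0.175], [0.653, -0.125, 0.175], [0.652, -0.118, 0.177], [0.652, -0.113, 0.177], [0.651, -0.108, 0.177], [0.651, -0.107, 0.174], [0.648, -0.106, 0.174], [0.648, -0.102, 0.174]]
 sleeve 20 [ 0.4424 -0.1649  0.1016] [-0.291  0.956 -0.03 ] 0.037786670716169285
 light 483 [0.529 0.191 0.071] [0.634 0.281 0.189]
 cream 88 [0.5817 0.2327 0.1567] [[-0.349, 0.546, 0.762], [0.707, -0.38, 0.596], [0.615, 0.747, -0.253]]
 all [0.5783 0.2434 0.1573] [[-0.482, 0.065, -0.874], [0.607, -0.695, -0.386], [0.632, 0.716, -0.296]]
 foot 587 (array([0.57047943, 0.21609571]), np.float64(0.03272451278242452)) [0.525 0.105 0.007] [0.653 0.262 0.02 ]
```

```bash
sed -i 's/def pick(lo,hi,box):/def pick(lo,hi,box,P=P,hsv=hsv):/' geo.py
cat > meas.py <<'E'
from geo import *
def run():
  S=scene()
  for n,(c,P,hsv,pick) in S.items():
    m=pick((0,0,0),(180,255,60),[(.45,.62),(-.23,-.06),(.003,.012)])
    q=P[m]; print(n,'ring',len(q),fitcirc(q[:,:2]) if len(q)>5 else 0, q.min(0).round(3) if len(q) else 0,q.max(0).round(3) if len(q) else 0)
    r=pick((0,0,0),(180,255,255),[(.47,.61),(-.22,-.07),(.094,.106)]); q=P[r]
    if len(q)>5: print(' rim',len(q),fitcirc(q[:,:2]),q.min(0).round(3),q.max(0).round(3))
    o=pick((3,150,60),(20,255,255),[(.55,.7),(-.2,-.03),(.1,.22)]); q=P[o]
    if len(q)>5: ctr=q.mean(0); u,s,vt=np.linalg.svd(q-ctr); print(' dome',len(q),ctr.round(4),'n',vt[2].round(3),q.min(0).round(3),q.max(0).round(3))
    g=pick((50,60,20),(95,255,255),[(.55,.72),(-.2,-.03),(.1,.25)]); print(' lidgreen',P[g].mean(0).round(3))
    s_=pick((0,120,60),(4,255,255),[(.4,.5),(-.25,-.1),(.06,.15)]); q=P[s_]; 
    if len(q)>2: d=q-q.mean(0); print(' sleeve',len(q),q.mean(0).round(4),np.linalg.svd(d)[2][0].round(3), np.ptp(d@np.linalg.svd(d)[2][0]))
    light(n,P,hsv,pick)
def light(n,P,hsv,pick):
    l=pick((0,0,0),(180,255,255),[(.48,.72),(.12,.32),(.09,.25)]); q=P[l]; print(' light',l.sum(), q.min(0).round(3),q.max(0).round(3))
    for nm,mm in [('cream',l&(hsv[...,2]>60)),('dark',l&(hsv[...,2]<=60))]:
        q=P[mm]
        if len(q)>10:
            v=np.linalg.svd(q-q.mean(0))[2]; print(' ',nm,len(q),q.mean(0).round(4),v.round(3).tolist())
    ft=pick((0,0,0),(180,255,60),[(.46,.66),(.1,.3),(.007,.02)]); q=P[ft]; print(' foot',len(q),fitcirc(q[:,:2]) if len(q)>5 else 0,q.min(0).round(3) if len(q) else 0,q.max(0).round(3) if len(q) else 0)
if __name__=='__main__': run()
E
python3 meas.py
```

```text
top ring 104 (array([ 0.54238685, -0.14674963]), np.float64(0.05433203356537868)) [ 0.482 -0.202  0.003] [ 0.577 -0.09   0.012]
 rim 134 (array([ 0.54277703, -0.14472191]), np.float64(0.04680090126742983)) [ 0.493 -0.192  0.094] [ 0.597 -0.099  0.106]
 dome 415 [ 0.6199 -0.124   0.1458] n [-0.769 -0.218  0.601] [ 0.593 -0.164  0.106] [ 0.647 -0.085  0.183]
 lidgreen [ 0.641 -0.104  0.172]
 sleeve 31 [ 0.4405 -0.1716  0.0998] [-0.258  0.966 -0.027] 0.0405453131299673
 light 693 [0.528 0.177 0.09 ] [0.634 0.279 0.19 ]
  cream 520 [0.5764 0.2231 0.1466] [[-0.703, 0.708, 0.071], [0.333, 0.24, 0.912], [-0.629, -0.664, 0.404]]
  dark 173 [0.5834 0.2331 0.1686] [[-0.737, 0.674, -0.052], [0.237, 0.33, 0.914], [-0.633, -0.661, 0.403]]
 foot 296 (array([0.56375137, 0.2105096 ]), np.float64(0.02966673427360369)) [0.526 0.171 0.008] [0.609 0.255 0.02 ]
side ring 221 (array([ 0.542035  , -0.14271846]), np.float64(0.05202584394672823)) [ 0.485 -0.17   0.003] [ 0.601 -0.083  0.012]
 rim 171 (array([ 0.54377868, -0.14257406]), np.float64(0.04657821056306125)) [ 0.497 -0.191  0.094] [ 0.596 -0.093  0.106]
 dome 224 [ 0.623  -0.1121  0.1488] n [-0.748 -0.126  0.652] [ 0.593 -0.162  0.112] [ 0.65  -0.077  0.179]
 lidgreen [ 0.651 -0.113  0.176]
 sleeve 19 [ 0.4427 -0.1663  0.1013] [-0.281  0.96  -0.001] 0.037412339690525445
 light 448 [0.529 0.192 0.09 ] [0.634 0.282 0.188]
  cream 85 [0.5829 0.2331 0.1617] [[-0.747, 0.656, 0.108], [0.255, 0.134, 0.958], [0.614, 0.743, -0.267]]
  dark 363 [0.578  0.2475 0.1629] [[-0.743, 0.419, -0.523], [0.23, -0.574, -0.786], [0.629, 0.704, -0.33]]
 foot 586 (array([0.57642198, 0.2058093 ]), np.float64(0.0390075302200215)) [0.525 0.101 0.007] [0.658 0.262 0.019]
```

```bash
cat > pl.py <<'E'
from h import *
J=np.array([.543,-.1445]); YA=.275; JX=np.array([np.cos(YA),np.sin(YA)]); JY=np.array([-JX[1],JX[0]])
def jar(x,y,z): return np.r_[J+x*JX+y*JY,z]
def go(*targets,yaw=None):
    """targets world TCP; yaw = desired world angle of tool y axis (mod pi)"""
    o=bot.get_obs(); M=R.from_rotvec(o['tool_rot']).as_matrix()
    a=np.arctan2(M[1,1],M[0,1]); tx=M[:2,0]
    print('t',round(o['t'],2),'pos',o['tool_pos'].round(4),'tool_y ang',a.round(3),'tool_x',tx.round(2),'z',M[:,2].round(3),'q',o['q'].round(2),'F',o['force'].round(1),'w',round(o['gripper_width'],4))
    if yaw is not None:
        d=(yaw-a+np.pi/2)%np.pi-np.pi/2; print('turn about tool z: %.3f (alt %.3f)'%(-d,-(d-np.sign(d)*np.pi)))
    for t in targets: print('shift cm',(M.T@(np.array(t)-o['tool_pos'])*100).round(2))
E
python3 - <<'E'
from pl import *
go((.384,.2535,.10),(.384,.2535,.014),yaw=YA)
E
```

```text
t 0.45 pos [0.2169 0.5325 0.2046] tool_y ang 1.184 tool_x [-0.93  0.38] z [-0. -0. -1.] q [ 0.97  0.16  1.6  -0.    1.39 -0.21] F [-0.1  0.   0.7] w 0.0857
turn about tool z: 0.909 (alt -2.233)
shift cm [-26.   -19.53  10.47]
shift cm [-26.   -19.53  19.07]
```

>>> move_arm(
  series=[-5, -3.8, 0, 0.18, -10, -7.6, 0, 0.36, -15, -11.5, 1, 0.54, -20, -15.3, 3, 0.72, -24, -18, 6, 0.9],
  claw=-0.3,
)

```text
t: 1.08
tool_pos: [0.3732, 0.2739, 0.1455]
tool_rot: [1.891, 2.506, 0.006]
force: [0.6, 0.4, -0.3]
gripper_width: 0.0555
```

```bash
cat > tins.py <<'E'
from geo import *
def tins():
  for n in ['top','side']:
    c=snap(n); P=xyz(c); f=c['frame']; hsv=cv2.cvtColor(f,cv2.COLOR_RGB2HSV)
    m=cv2.inRange(hsv,(50,60,30),(95,255,255)); k,l,s,ce=cv2.connectedComponentsWithStats(m)
    for i in range(1,k):
        if s[i,4]<10: continue
        q=P[(l==i)&(c['range_z']>0)]; md=np.median(q,0)
        if .25<md[0]<.62 and abs(md[1])<.45 and md[2]<.2: print(n,s[i,4],md.round(3))
if __name__=='__main__': tins()
E
python3 tins.py; python3 - <<'E'
from pl import *
go((.384,.2535,.05),(.384,.2535,.014),yaw=YA)
c=snap('wrist','w1.png')
E
```

```text
top 52 [ 0.526 -0.337  0.035]
top 57 [ 0.402 -0.284  0.034]
top 53 [0.396 0.136 0.034]
top 55 [0.381 0.25  0.033]
side 22 [ 0.529 -0.332  0.036]
side 24 [ 0.406 -0.281  0.035]
side 11 [ 0.406 -0.27   0.011]
side 14 [0.409 0.145 0.035]
side 18 [0.4   0.151 0.012]
side 81 [0.383 0.257 0.035]
t 1.18 pos [0.3714 0.2707 0.1416] tool_y ang 0.275 tool_x [-0.27  0.96] z [-0.004 -0.003 -1.   ] q [ 0.37 -0.08  1.97 -0.    1.26  0.09] F [-1.3  0.9 -0.5] w 0.0556
turn about tool z: 0.000 (alt -3.142)
shift cm [-1.98  0.79  9.16]
shift cm [-1.97  0.81 12.76]
```

View pics/w1.png

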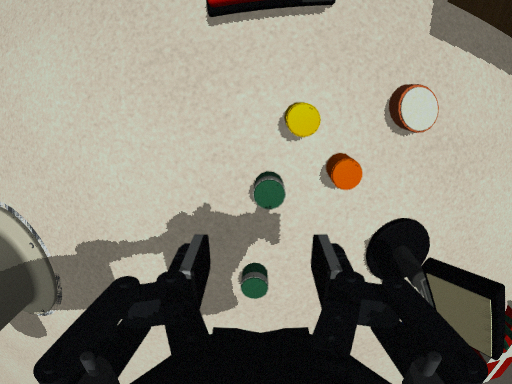

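The wrist view shows the target green tin at (268,190), with orange at (344,171) and yellow at (302,119) beside it. The second green tin is at (254,280).

```bash
cat > wr.py <<'E'
from pl import *
def wray(c,u,v):
    x,y=u-c['cx'],v-c['cy']; r=np.hypot(x,y); th=r/c['fx']; s=np.sin(th)/max(r,1e-9)
    d=np.array([x*s,y*s,np.cos(th)]); T=c['tool_from_camera']; M=R.from_rotvec(c['obs']['tool_rot']).as_matrix()
    return M@T[:3,3]+c['obs']['tool_pos'], M@T[:3,:3]@d
def wpt(c,u,v,z):
    o,d=wray(c,u,v); return o+d*(z-o[2])/d[2]
def wtins(c,z=.017,amin=40):
    hsv=cv2.cvtColor(c['frame'],cv2.COLOR_RGB2HSV); m=cv2.inRange(hsv,(50,60,20),(95,255,255))
    m=cv2.morphologyEx(m,cv2.MORPH_CLOSE,np.ones((5,5)))
    k,l,s,ce=cv2.connectedComponentsWithStats(m)
    for i in range(1,k):
        if s[i,4]>amin: print('wrist green',ce[i].round(0),s[i,4],wpt(c,*ce[i],z)[:2].round(4))
if __name__=='__main__':
    c=snap('wrist'); wtins(c)
E
python3 wr.py
```

```text
wrist green [268. 192.] 889 [0.3858 0.2543]
wrist green [253. 282.] 656 [0.4021 0.1378]
wrist green [365. 310.] 84 [0.5638 0.1264]
wrist green [506. 332.] 230 [0.9413 0.0977]
```

>>> move_arm(
  series=[-1.9, 0.9, 3, 0, -1.9, 0.9, 7, 0, -1.9, 0.9, 10.5, 0, -1.9, 0.9, 12.4, 0, -1.9, 0.9, 12.4, 0],
)

```text
t: 1.9
tool_pos: [0.384, 0.2606, 0.0202]
tool_rot: [-1.88, -2.515, 0.002]
force: [-0.0, 0.1, -0.1]
gripper_width: 0.0555
```

>>> move_arm(
  series=[0, 0, 0, 0, 0, 0, 0, 0, 0, 0, 0, 0, 0, 0, 0, 0, 0, 0, 0, 0],
  claw=1,
)

```text
t: 2.52
tool_pos: [0.3854, 0.2595, 0.0208]
tool_rot: [1.885, 2.513, 0.0]
force: [0.1, -0.0, 0.2]
gripper_width: -0.0003
```

```bash
python3 tins.py; python3 - <<'E'
from wr import *
c=snap('wrist','w2.png'); wtins(c); go((.385,.254,.1))
E
```

```text
top 51 [ 0.528 -0.337  0.035]
top 56 [ 0.403 -0.283  0.035]
top 53 [0.396 0.136 0.033]
top 17 [0.38  0.243 0.033]
side 23 [ 0.529 -0.33   0.036]
side 22 [ 0.406 -0.278  0.035]
side 11 [ 0.407 -0.27   0.011]
side 21 [0.408 0.143 0.035]
side 34 [0.384 0.263 0.034]
wrist green [257. 206.] 387 [0.3813 0.2702]
wrist green [255. 229.] 796 [0.3841 0.2548]
wrist green [323. 309.] 122 [0.4545 0.2009]
wrist green [106. 351.] 62 [0.2806 0.0759]
t 2.67 pos [0.3852 0.2595 0.0207] tool_y ang 0.284 tool_x [-0.28  0.96] z [-0. -0. -1.] q [ 0.33  0.11  2.05 -0.    0.98  0.05] F [ 0.2 -0.4  0.1] w 0.0002
shift cm [-0.52 -0.18 -7.93]
```

View pics/w2.png

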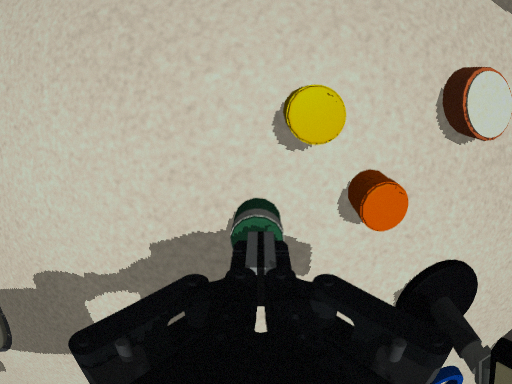

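```bash
python3 - <<'E'
from wr import *
c=snap('wrist'); z=c['range_z']
T=c['tool_from_camera']
def p(u,v):
    x,y=u-c['cx'],v-c['cy']; r=np.hypot(x,y); th=r/c['fx']; d=np.array([x,y,0])/r*np.tan(th); d[2]=1
    P=d*z[v,u]; M=R.from_rotvec(c['obs']['tool_rot']).as_matrix()
    return (M@(T[:3,:3]@P+T[:3,3])+c['obs']['tool_pos']).round(3)
for v in range(190,300,6): print(v,p(250,v),p(258,v),p(270,v))
im=cv2.resize(c['frame'][180:320,180:340],None,fx=5,fy=4,interpolation=cv2.INTER_CUBIC); cv2.imwrite('pics/w3.png',im[:,:,::-1])
s=snap('side'); cv2.imwrite('pics/s3.png',cv2.resize(s['frame'][230:340,260:400],None,fx=5,fy=5)[:,:,::-1])
E
```

```text
190 [ 0.375  0.273 -0.   ] [ 0.38   0.275 -0.   ] [0.388 0.277 0.   ]
196 [ 0.376  0.269 -0.001] [ 0.382  0.271 -0.001] [0.389 0.273 0.   ]
202 [0.377 0.268 0.006] [0.382 0.27  0.008] [0.39  0.27  0.002]
208 [0.377 0.268 0.018] [0.382 0.27  0.02 ] [0.39  0.269 0.012]
214 [0.378 0.269 0.029] [0.382 0.271 0.03 ] [0.389 0.271 0.027]
220 [0.378 0.267 0.033] [0.383 0.269 0.034] [0.39  0.27  0.031]
226 [0.379 0.264 0.034] [0.384 0.265 0.033] [0.39  0.266 0.033]
232 [0.378 0.269 0.053] [0.382 0.27  0.052] [0.388 0.272 0.051]
238 [0.378 0.27  0.06 ] [0.382 0.271 0.059] [0.388 0.272 0.059]
244 [0.379 0.269 0.065] [0.382 0.27  0.065] [0.388 0.272 0.065]
250 [0.379 0.269 0.07 ] [0.382 0.27  0.07 ] [0.388 0.272 0.07 ]
256 [0.379 0.269 0.076] [0.382 0.27  0.076] [0.388 0.272 0.075]
262 [0.379 0.269 0.08 ] [0.382 0.27  0.081] [0.387 0.271 0.08 ]
268 [0.379 0.269 0.085] [0.383 0.27  0.084] [0.387 0.271 0.084]
274 [0.379 0.271 0.092] [0.384 0.266 0.083] [0.387 0.272 0.091]
280 [0.379 0.269 0.094] [0.384 0.263 0.084] [0.387 0.272 0.095]
286 [0.379 0.27  0.099] [0.385 0.26  0.084] [0.387 0.272 0.098]
292 [0.38  0.27  0.102] [0.386 0.257 0.084] [0.386 0.272 0.103]
298 [0.379 0.271 0.107] [0.387 0.254 0.084] [0.386 0.273 0.107]
```

View pics/s3.png

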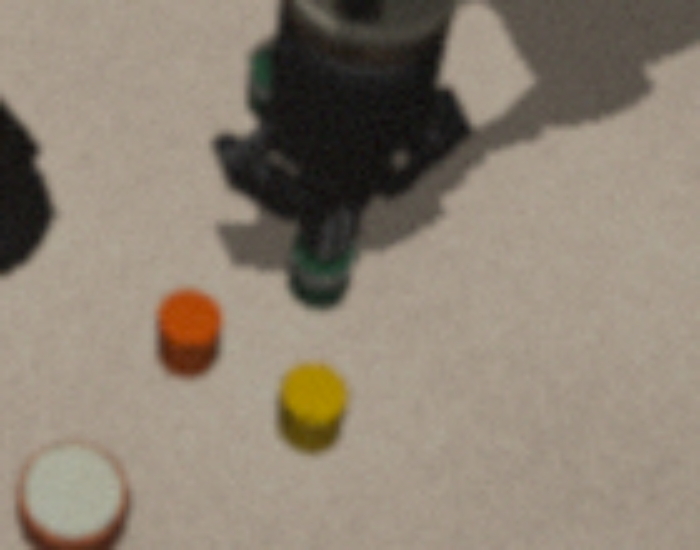

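View pics/w3.png

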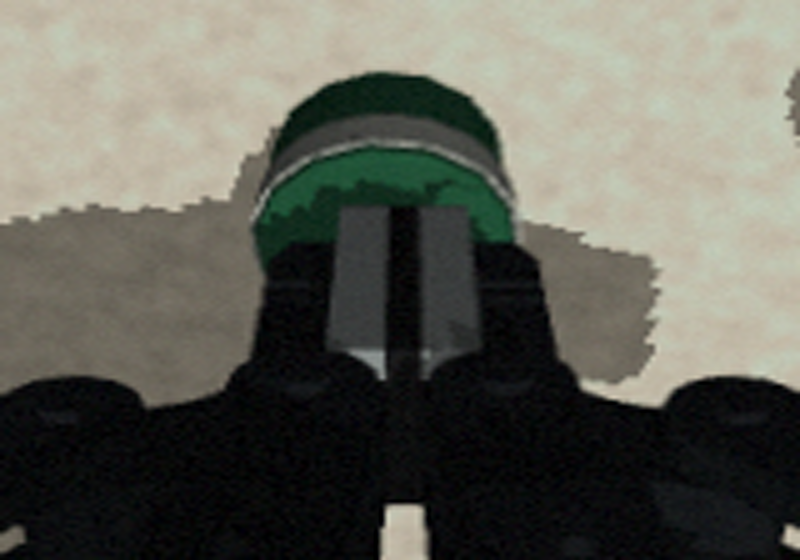

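```bash
python3 - <<'E'
from geo import *
c=snap('side'); P=xyz(c)
m=(abs(P[...,0]-.385)<.02)&(abs(P[...,1]-.26)<.035)&(P[...,2]>.002)
vs,us=np.nonzero(m)
for v in sorted(set(vs)): 
    q=P[v,us[vs==v]]; f=c['frame'][v,us[vs==v]]; i=len(q)//2; print(v,us[vs==v][i],q[i].round(3),f[i])
E
```

```text
165 335 [0.394 0.226 0.393] [145 139 117]
166 336 [0.392 0.227 0.391] [152 145 127]
167 338 [0.389 0.232 0.393] [144 139 122]
168 338 [0.389 0.234 0.393] [147 142 125]
169 339 [0.387 0.239 0.394] [146 137 122]
170 340 [0.386 0.242 0.394] [145 137 119]
171 340 [0.386 0.243 0.393] [147 142 124]
172 340 [0.387 0.248 0.395] [149 143 128]
173 341 [0.385 0.251 0.395] [151 143 127]
174 341 [0.385 0.255 0.395] [148 141 125]
175 341 [0.385 0.256 0.394] [150 143 126]
176 341 [0.386 0.259 0.394] [154 145 130]
177 341 [0.386 0.261 0.393] [152 145 129]
178 341 [0.386 0.264 0.393] [153 145 127]
179 341 [0.386 0.266 0.392] [151 144 127]
180 342 [0.385 0.271 0.395] [149 143 124]
181 342 [0.385 0.27  0.391] [148 143 127]
182 342 [0.385 0.274 0.392] [148 140 124]
183 342 [0.386 0.278 0.393] [152 142 124]
184 342 [0.386 0.28  0.392] [150 144 124]
185 343 [0.384 0.282 0.392] [150 142 124]
186 343 [0.385 0.287 0.394] [154 145 130]
187 343 [0.385 0.289 0.393] [151 147 129]
188 343 [0.385 0.291 0.392] [151 144 126]
189 343 [0.385 0.292 0.391] [149 142 126]
190 337 [0.396 0.292 0.388] [143 135 118]
191 336 
[... 2720 characters left out ...]
[41 67 49]
284 324 [0.384 0.268 0.034] [45 66 53]
285 322 [0.388 0.266 0.026] [63 67 58]
286 323 [0.386 0.27  0.027] [72 72 69]
287 323 [0.386 0.269 0.02 ] [56 57 52]
288 323 [0.385 0.269 0.016] [37 46 38]
289 323 [0.385 0.269 0.011] [24 35 24]
290 324 [0.382 0.269 0.007] [33 44 33]
291 325 [0.379 0.27  0.004] [86 86 72]
292 320 [0.392 0.272 0.002] [162 152 137]
293 320 [0.392 0.275 0.002] [172 158 144]
294 322 [0.387 0.278 0.002] [169 158 142]
295 326 [0.377 0.281 0.003] [171 158 145]
296 319 [0.395 0.284 0.003] [171 160 148]
297 322 [0.388 0.286 0.002] [170 160 145]
298 323 [0.385 0.29  0.003] [168 158 143]
299 325 [0.38  0.292 0.002] [174 158 142]
300 331 [0.365 0.294 0.002] [171 157 141]
```

The tips sit about 27 mm higher than the tool description implies: both the wrist and side depth put them at z≈0.047 with TCP z=0.021. The jaws closed above the tin without touching it. I'll use the measured offset.

>>> move_arm(
  series=[0, 0, -1, 0, -0.5, -0.1, -1, 0, -0.5, -0.1, -1, 0, -0.5, -0.1, -1, 0, -0.5, -0.1, -1, 0],
  claw=-0.3,
)

```text
t: 3.45
tool_pos: [0.3855, 0.2544, 0.0306]
tool_rot: [-1.885, -2.513, 0.0]
force: [0.1, -0.6, -0.3]
gripper_width: 0.0559
```

>>> move_arm(
  series=[0, 0, 1.5, 0, 0, 0, 3, 0, 0, 0, 4, 0, 0, 0, 4, 0, 0, 0, 4, 0],
)

```text
t: 4.08
tool_pos: [0.3859, 0.2546, -0.0092]
tool_rot: [1.885, 2.513, 0.0]
force: [0.2, -0.1, -0.2]
gripper_width: 0.0552
```

```bash
python3 - <<'E'
from wr import *
go((.385,.254,.014))
c=snap('wrist','w4.png'); wtins(c)
E
```

```text
t 4.08 pos [ 0.3859  0.2546 -0.0092] tool_y ang 0.284 tool_x [-0.28  0.96] z [ 0.  0. -1.] q [0.32 0.17 2.06 0.   0.91 0.04] F [ 0.2 -0.1 -0.2] w 0.0552
shift cm [-0.03 -0.1  -2.32]
wrist green [258. 219.] 616 [0.3811 0.2704]
wrist green [257. 258.] 2544 [0.3878 0.2468]
wrist green [369. 305.] 116 [0.4693 0.229 ]
```

View pics/w4.png

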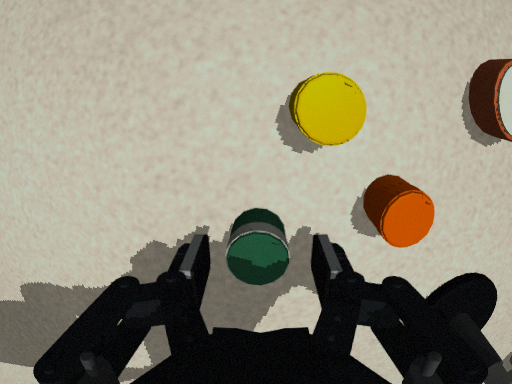

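The tin is centred between the pads at (258,245).

>>> move_arm(
  series=[0, 0, 0.6, 0, 0, 0, 1, 0, 0, 0, 1, 0, 0, 0, 1, 0, 0, 0, 1, 0],
)

```text
t: 4.75
tool_pos: [0.3859, 0.2545, -0.0192]
tool_rot: [1.885, 2.513, 0.0]
force: [0.6, -0.3, 0.1]
gripper_width: 0.0555
```

>>> move_arm(
  series=[0, 0, 0, 0, 0, 0, 0, 0, 0, 0, 0, 0, 0, 0, 0, 0, 0, 0, 0, 0],
  claw=1,
)

```text
t: 5.38
tool_pos: [0.3861, 0.2546, -0.0189]
tool_rot: [1.884, 2.513, 0.001]
force: [-0.4, -0.1, 4.3]
gripper_width: 0.0304
```

>>> move_arm(
  series=[0, 0, -4, 0, 0, 0, -9, 0, 0, 0, -14, 0, 0, 0, -19, 0, 0, 0, -19, 0],
)

```text
t: 6.0
tool_pos: [0.3884, 0.2554, 0.1748]
tool_rot: [1.882, 2.51, 0.011]
force: [-0.0, 0.3, -1.4]
gripper_width: 0.0306
```

```bash
python3 - <<'E'
from pl import *
go(jar(.015,0,.17),yaw=YA+np.pi/2)
E
```

```text
t 6.0 pos [0.3884 0.2554 0.1748] tool_y ang 0.284 tool_x [-0.28  0.96] z [ 0.008  0.003 -1.   ] q [ 0.32 -0.12  1.94 -0.    1.31  0.04] F [-0.   0.3 -1.4] w 0.0306
turn about tool z: -1.562 (alt 1.580)
shift cm [-42.73   5.13   0.51]
```

>>> move_arm(
  series=[-4, 0.3, -1, -0.16, -9, 0.8, -2, -0.32, -14, 1.3, -2, -0.48, -19, 1.8, -2, -0.64, -24, 2.3, -2, -0.8],
)

```text
t: 6.62
tool_pos: [0.4743, 0.0291, 0.1886]
tool_rot: [-0.749, -3.048, 0.0]
force: [0.5, 0.0, 0.5]
gripper_width: 0.0304
```

```bash
python3 - <<'E'
from pl import *
go(jar(.015,0,.19),yaw=YA+np.pi/2)
E
```

```text
t 6.62 pos [0.4743 0.0291 0.1886] tool_y ang 1.089 tool_x [-0.89  0.46] z [-0.003  0.001 -1.   ] q [-0.19 -0.09  1.88  0.    1.35 -1.28] F [0.5 0.  0.5] w 0.0304
turn about tool z: -0.757 (alt 2.385)
shift cm [-15.22 -11.17  -0.17]
```

>>> move_arm(
  series=[-3, -2.2, 0, -0.15, -6, -4.4, 0, -0.3, -9, -6.6, 0, -0.45, -12, -8.9, 0, -0.6, -15, -11.1, 0, -0.757],
)

```text
t: 7.25
tool_pos: [0.5549, -0.1385, 0.1882]
tool_rot: [0.43, -3.109, -0.003]
force: [-0.3, 0.9, -0.4]
gripper_width: 0.0305
```

>>> move_arm(
  series=[0, 0, 0, 0, 0, 0, 0, 0, 0, 0, 0, 0, 0, 0, 0, 0, 0, 0, 0, 0],
)

```text
t: 7.88
tool_pos: [0.5556, -0.1373, 0.1908]
tool_rot: [-0.424, 3.113, -0.0]
force: [-0.0, 0.1, -1.1]
gripper_width: 0.0305
```

```bash
python3 - <<'E'
from pl import *
go(jar(.015,0,.17),jar(.015,0,.025),yaw=YA+np.pi/2)
snap('wrist','w5.png')
E
```

```text
t 7.88 pos [ 0.5556 -0.1373  0.1908] tool_y ang 1.841 tool_x [-0.96 -0.27] z [ 0. -0. -1.] q [-0.45  0.16  1.62  0.    1.36 -2.29] F [-0.   0.1 -1.1] w 0.0305
turn about tool z: -0.004 (alt 3.137)
shift cm [-0.09 -0.35  2.08]
shift cm [-0.09 -0.35 16.58]
```

View pics/w5.png

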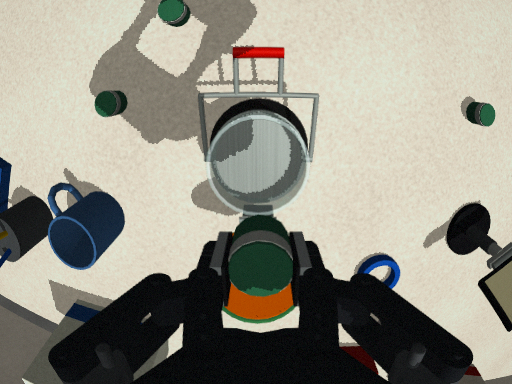

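The wrist view shows the jar rim centred near (257,162) and the bail sleeve at (258,52). I'll check the jar centre from the rim.

```bash
python3 - <<'E'
from wr import *
c=snap('wrist')
p=[wpt(c,*q,.1)[:2] for q in [(206,160),(309,160),(257,112),(257,213)]]
print(np.round(p,4)); print(np.linalg.norm(p[0]-p[1]),np.linalg.norm(p[2]-p[3]),(p[0]+p[1])/2,(p[2]+p[3])/2)
s=[wpt(c,*q,.101)[:2] for q in [(233,52),(284,52)]]; print(s,np.linalg.norm(s[0]-s[1]), (s[0]+s[1])/2); d=s[1]-s[0]; print(np.arctan2(d[1],d[0])-np.pi/2)
E
```

```text
[[ 0.55   -0.1897]
 [ 0.5252 -0.0998]
 [ 0.4965 -0.1565]
 [ 0.5877 -0.1315]]
0.09319592485698822 0.09454393019070129 [ 0.5376278  -0.14476763] [ 0.54211825 -0.14396512]
[array([ 0.4510583 , -0.19015324]), array([ 0.43956015, -0.14837319])] 0.043333356351269205 [ 0.44530922 -0.16926321]
0.26855817979973073
```

>>> move_arm(
  series=[0, -0.35, 4, 0, 0, -0.35, 8, 0, 0, -0.35, 11, 0, 0, -0.35, 14, 0, 0, -0.35, 16, 0],
)

```text
t: 8.6
tool_pos: [0.556, -0.1408, 0.0293]
tool_rot: [0.423, -3.112, -0.001]
force: [-3.3, 1.3, 23.5]
gripper_width: 0.0305
```

```bash
python3 - <<'E'
from pl import *
go(jar(.015,0,.025))
s=snap('side'); cv2.imwrite('pics/s5.png',cv2.resize(s['frame'][80:240,180:380],None,fx=4,fy=3.7,interpolation=cv2.INTER_CUBIC)[:,:,::-1])
E
```

```text
t 8.6 pos [ 0.556  -0.1408  0.0293] tool_y ang 1.841 tool_x [-0.96 -0.27] z [-0.001  0.001 -1.   ] q [-0.46  0.35  1.73 -0.    1.05 -2.3 ] F [-3.3  1.3 23.5] w 0.0305
shift cm [-0.15 -0.    0.43]
```

View pics/s5.png

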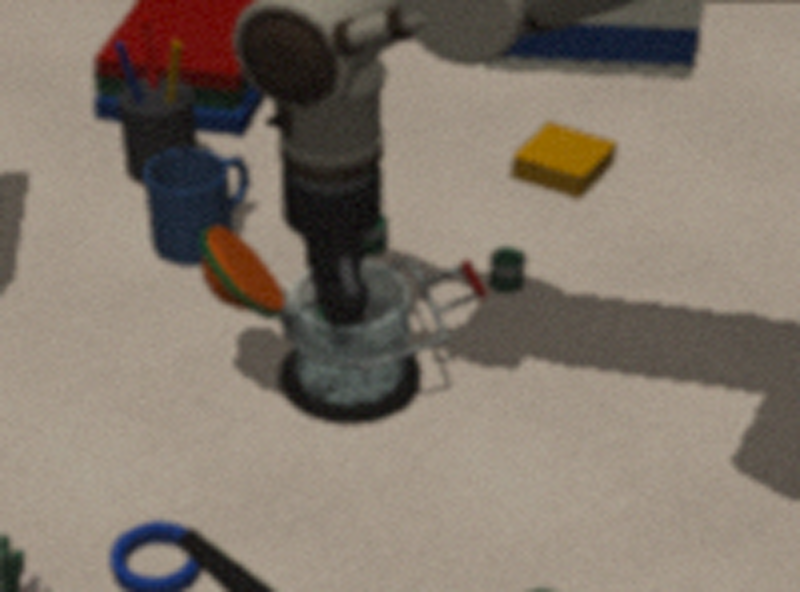

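>>> move_arm(
  series=[0, 0, -1, 0, 0, 0, -1.5, 0, 0, 0, -1.5, 0, 0, 0, -1.5, 0, 0, 0, -1.5, 0],
)

```text
t: 9.28
tool_pos: [0.5564, -0.141, 0.0454]
tool_rot: [0.423, -3.113, -0.0]
force: [0.1, 0.5, -0.3]
gripper_width: 0.0306
```

>>> move_arm(
  series=[0, 0, 0, 0, 0, 0, 0, 0, 0, 0, 0, 0, 0, 0, 0, 0, 0, 0, -1, 0],
  claw=0.12,
)

```text
t: 9.9
tool_pos: [0.5558, -0.1408, 0.0552]
tool_rot: [0.423, -3.111, -0.002]
force: [0.0, -0.9, -0.4]
gripper_width: 0.0375
```

>>> move_arm(
  series=[0, 0, -3, 0, 0, 0, -6, 0, 0, 0, -9, 0, 0, 0, -13, 0, 0, 0, -13, 0],
)

```text
t: 10.52
tool_pos: [0.5592, -0.1423, 0.1909]
tool_rot: [-0.422, 3.106, -0.008]
force: [0.0, 0.5, -0.0]
gripper_width: 0.0373
```

```bash
python3 tins.py; python3 - <<'E'
from wr import *
go((.405,-.281,.12))
c=snap('wrist','w6.png'); wtins(c)
E
```

```text
top 51 [ 0.527 -0.339  0.034]
top 56 [ 0.403 -0.284  0.034]
top 53 [0.396 0.136 0.035]
side 15 [ 0.529 -0.332  0.034]
side 24 [ 0.406 -0.279  0.035]
side 12 [ 0.408 -0.269  0.011]
side 60 [0.4   0.141 0.035]
t 10.62 pos [ 0.5568 -0.1412  0.1863] tool_y ang 1.841 tool_x [-0.96 -0.27] z [ 0.001 -0.    -1.   ] q [-0.46  0.17  1.62  0.    1.35 -2.3 ] F [-0.4  0.5 -0. ] w 0.038
shift cm [18.36 -9.42  6.63]
wrist green [176.  11.] 639 [ 0.4094 -0.2815]
wrist green [111. 103.] 676 [ 0.5321 -0.3365]
wrist green [485. 114.] 493 [0.4015 0.1406]
wrist green [260. 318.] 318 [ 0.7914 -0.076 ]
```

View pics/w6.png

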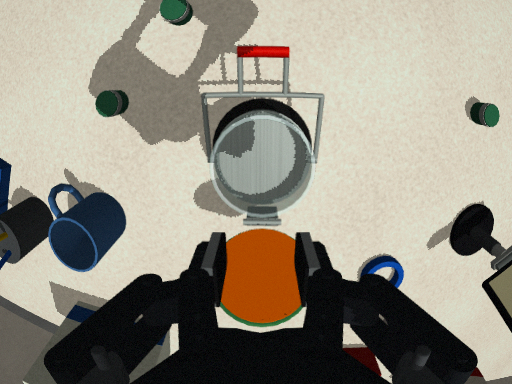

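```bash
python3 - <<'E'
from wr import *
s=snap('side'); t=snap('top'); w=snap('wrist')
a=cv2.resize(s['frame'][110:210,220:320],(380,380),interpolation=cv2.INTER_CUBIC)
b=cv2.resize(w['frame'][90:240,185:335],(380,380),interpolation=cv2.INTER_CUBIC)
cv2.imwrite('pics/c7.png',np.hstack([a,b])[:,:,::-1])
E
```

```text
(no output)
```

View pics/c7.png

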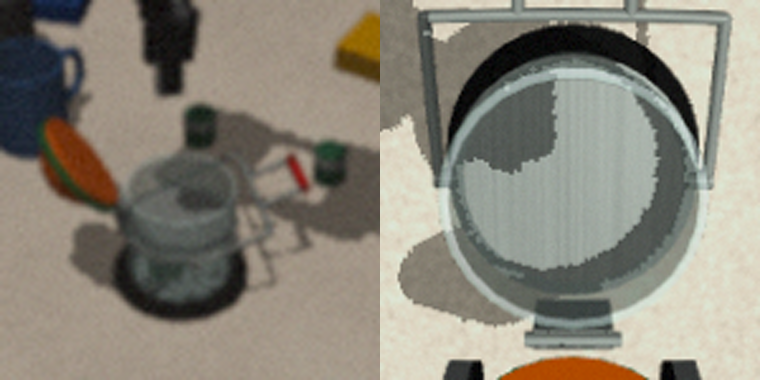

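```bash
python3 - <<'E'
from wr import *
c=snap('wrist'); z=c['range_z']; T=c['tool_from_camera']; M=R.from_rotvec(c['obs']['tool_rot']).as_matrix()
def p(u,v):
    x,y=u-c['cx'],v-c['cy']; r=np.hypot(x,y); d=np.array([x,y,0])/r*np.tan(r/c['fx']); d[2]=1
    w=M@(T[:3,:3]@(d*z[v,u])+T[:3,3])+c['obs']['tool_pos']; q=w[:2]-J
    return np.round([q@JX,q@JY,w[2]],3)
for v in range(100,225,6): print(v,[p(u,v).tolist() for u in (235,250,262,275,290)])
s=snap('side');P=xyz(s)
for v in range(140,192,3): print(v,[(np.r_[(P[v,u][:2]-J)@JX,(P[v,u][:2]-J)@JY,P[v,u][2]].round(3).tolist(),s['frame'][v,u].tolist()) for u in (255,262,269,276)])
E
```

```text
100 [[-0.057, -0.028, 0.001], [-0.057, -0.011, 0.007], [-0.057, 0.003, 0.006], [-0.057, 0.019, -0.001], [-0.057, 0.036, 0.001]]
106 [[-0.05, -0.028, 0.001], [-0.05, -0.011, 0.005], [-0.05, 0.003, 0.006], [-0.05, 0.018, 0.006], [-0.05, 0.036, 0.0]]
112 [[-0.043, -0.028, 0.006], [-0.047, -0.009, 0.062], [-0.047, 0.003, 0.061], [-0.043, 0.018, 0.007], [-0.043, 0.036, 0.005]]
118 [[-0.036, -0.028, 0.005], [-0.044, -0.008, 0.1], [-0.044, 0.002, 0.098], [-0.044, 0.013, 0.099], [-0.036, 0.036, 0.006]]
124 [[-0.039, -0.021, 0.101], [-0.035, -0.009, 0.062], [-0.035, 0.003, 0.062], [-0.035, 0.015, 0.06], [-0.039, 0.027, 0.097]]
130 [[-0.029, -0.024, 0.062], [-0.029, -0.009, 0.061], [-0.029, 0.003, 0.063], [-0.029, 0.015, 0.061], [-0.029, 0.03, 0.062]]
136 [[-0.023, -0.024, 0.061], [-0.023, -0.009, 0.062], [-0.023, 0.003, 0.062], [-0.023, 0.015, 0.061], [-0.023, 0.03, 0.062]]
142 [[-0.017, -0.024, 0.062], [-0.017, -0.009, 0.062], [-0.017, 0.003, 0.062], [-0.017, 0.015, 0.062], [-0.017, 0.03, 0.062]]
148 [[-0.011, -0.024, 0.062], [-0.011, -0.009, 0.062], [-0.011, 0.003, 0.061], [-0.011, 0.015, 0
[... 3768 characters left out ...]
73, 76, 73]), ([-0.02, 0.046, 0.048], [72, 81, 77])]
182 [([0.044, 0.019, 0.025], [63, 63, 61]), ([0.026, 0.042, 0.042], [50, 56, 47]), ([0.004, 0.048, 0.043], [85, 92, 90]), ([-0.02, 0.044, 0.033], [69, 76, 72])]
185 [([0.043, 0.016, 0.008], [36, 35, 35]), ([0.025, 0.037, 0.024], [58, 66, 59]), ([0.003, 0.047, 0.028], [79, 87, 79]), ([-0.021, 0.042, 0.017], [66, 73, 70])]
188 [([0.046, 0.027, 0.006], [30, 29, 23]), ([0.024, 0.034, 0.007], [64, 68, 67]), ([0.003, 0.046, 0.014], [52, 54, 55]), ([-0.021, 0.044, 0.006], [30, 30, 25])]
191 [([0.048, 0.034, -0.0], [109, 101, 89]), ([0.027, 0.048, 0.007], [26, 25, 22]), ([0.005, 0.054, 0.008], [28, 25, 25]), ([-0.017, 0.058, 0.007], [33, 31, 30])]
```

```bash
python3 - <<'E'
import cv2,numpy as np
from wr import *
a=cv2.imread('pics/side0.png')[130:210,230:320]; s=snap('side'); b=s['frame'][130:210,230:320,::-1]
f=lambda x:cv2.resize(np.clip(x.astype(float)*1.8,0,255).astype(np.uint8),(390,346),interpolation=cv2.INTER_CUBIC)
cv2.imwrite('pics/c8.png',np.hstack([f(a),f(b)]))
E
```

```text
(no output)
```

View pics/c8.png

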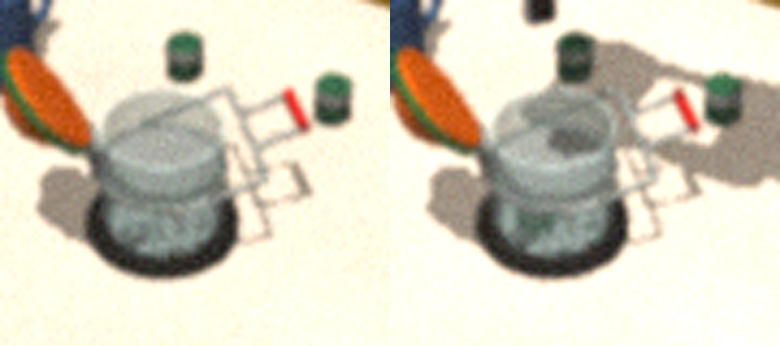

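The disc at z≈0.062 inside the jar is a haze or band layer that was already there in the first picture. The dropped tin now shows as a green blob in the lower left of the jar, so tin 1 is in. Next is the tin at (0.405,-0.2815).

>>> move_arm(
  series=[4.5, -2.4, 0, 0, 9, -4.8, 0, 0, 13.7, -7.2, 2, 0, 18.3, -9.5, 5, 0, 18.3, -9.5, 8, 0],
  claw=-0.3,
)

```text
t: 11.6
tool_pos: [0.4035, -0.2837, 0.105]
tool_rot: [0.416, -3.114, 0.001]
force: [0.8, 0.0, 0.2]
gripper_width: 0.0552
```

>>> move_arm(
  series=[0, 0, 0, 0, 0, 0, 0, 0, 0, 0, 0, 0, 0, 0, 0, 0, 0, 0, 0, 0],
)

```text
t: 12.22
tool_pos: [0.406, -0.2816, 0.1062]
tool_rot: [-0.424, 3.112, -0.001]
force: [1.1, 0.1, -0.1]
gripper_width: 0.0555
```

```bash
python3 - <<'E'
from wr import *
c=snap('wrist','w9.png'); wtins(c)
go((.405,-.2815,-.014))
E
python3 tins.py
```

```text
wrist green [259. 184.] 1174 [ 0.4094 -0.2815]
wrist green [ 23. 314.] 929 [ 0.7204 -0.5889]
t 12.28 pos [ 0.4058 -0.2815  0.106 ] tool_y ang 1.841 tool_x [-0.96 -0.27] z [ 0. -0. -1.] q [-0.85  0.05  1.92 -0.    1.17 -2.69] F [-0.3  0.4  0.2] w 0.0556
shift cm [ 0.08  0.03 12.  ]
top 22 [ 0.532 -0.331  0.037]
top 56 [0.418 0.16  0.034]
side 21 [ 0.529 -0.333  0.035]
side 10 [ 0.527 -0.324  0.012]
side 27 [ 0.404 -0.279  0.035]
side 60 [0.42  0.166 0.035]
```

>>> move_arm(
  series=[0, 0, 4, 0, 0, 0, 8, 0, 0, 0, 11, 0, 0, 0, 12, 0, 0, 0, 12, 0],
)

```text
t: 13.0
tool_pos: [0.4056, -0.2815, -0.0143]
tool_rot: [0.423, -3.113, -0.001]
force: [0.2, 0.5, 0.1]
gripper_width: 0.0555
```

>>> move_arm(
  series=[0, 0, 0, 0, 0, 0, 0, 0, 0, 0, 0, 0, 0, 0, 0, 0, 0, 0, 0, 0],
  claw=1,
)

```text
t: 13.62
tool_pos: [0.4068, -0.2828, -0.0125]
tool_rot: [-0.423, 3.111, -0.004]
force: [-0.3, 0.9, 5.3]
gripper_width: 0.0298
```

>>> move_arm(
  series=[0, 0, -4, 0, 0, 0, -9, 0, 0, 0, -14, 0, 0, 0, -19, 0, 0, 0, -20, 0],
)

```text
t: 14.25
tool_pos: [0.4074, -0.2835, 0.1905]
tool_rot: [-0.423, 3.108, -0.012]
force: [-0.0, -0.3, -0.3]
gripper_width: 0.0299
```

```bash
python3 - <<'E'
from wr import *
go(jar(-.016,0,.19),jar(-.016,0,.045),yaw=YA+np.pi/2)
E
```

```text
t 14.25 pos [ 0.4074 -0.2835  0.1905] tool_y ang 1.841 tool_x [-0.96 -0.27] z [ 0.006 -0.007 -1.   ] q [-0.85 -0.04  1.84 -0.    1.34 -2.69] F [-0.  -0.3 -0.3] w 0.0299
turn about tool z: -0.005 (alt 3.137)
shift cm [-15.18   9.77   0.03]
shift cm [-15.12   9.88  14.53]
```

>>> move_arm(
  series=[-3.8, 2.4, 0, 0, -7.6, 4.9, 0, 0, -11.4, 7.3, 0, 0, -15.1, 9.8, 0, 0, -15.1, 9.8, 0, 0],
)

```text
t: 14.88
tool_pos: [0.5255, -0.1443, 0.1846]
tool_rot: [0.429, -3.111, -0.002]
force: [-0.0, -0.5, 0.3]
gripper_width: 0.03
```

>>> move_arm(
  series=[0, 0, 0, 0, 0, 0, 0, 0, 0, 0, 4, 0, 0, 0, 8, 0, 0, 0, 8, 0],
)

```text
t: 15.5
tool_pos: [0.5217, -0.1461, 0.1024]
tool_rot: [0.42, -3.107, -0.007]
force: [-0.0, -0.2, -0.3]
gripper_width: 0.0299
```

```bash
python3 - <<'E'
from wr import *
go(jar(-.016,0,.045),yaw=YA+np.pi/2)
snap('wrist','w10.png')
E
```

```text
t 15.5 pos [ 0.5217 -0.1461  0.1024] tool_y ang 1.839 tool_x [-0.96 -0.27] z [-0.007  0.004 -1.   ] q [-0.5   0.18  1.78 -0.    1.19 -2.34] F [-0.  -0.2 -0.3] w 0.0299
turn about tool z: -0.006 (alt 3.135)
shift cm [-0.53 -0.45  5.74]
```

View pics/w10.png

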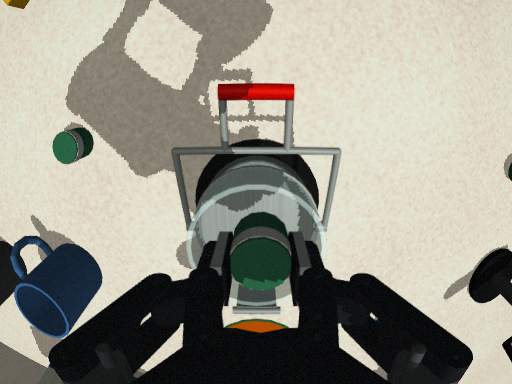

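>>> move_arm(
  series=[-0.2, -0.3, 2, 0, -0.2, -0.3, 4, 0, -0.2, -0.3, 5.5, 0, -0.2, -0.3, 5.5, 0, -0.2, -0.3, 5.5, 0],
)

```text
t: 16.18
tool_pos: [0.5286, -0.1497, 0.052]
tool_rot: [-0.423, 3.111, -0.002]
force: [-0.1, -0.7, -0.5]
gripper_width: 0.0299
```

```bash
python3 - <<'E'
from wr import *
go(jar(-.016,0,.045),yaw=YA+np.pi/2)
E
```

```text
t 16.18 pos [ 0.5286 -0.1497  0.052 ] tool_y ang 1.841 tool_x [-0.96 -0.27] z [ 0.002 -0.001 -1.   ] q [-0.5   0.26  1.8  -0.    1.08 -2.34] F [-0.1 -0.7 -0.5] w 0.0299
turn about tool z: -0.005 (alt 3.137)
shift cm [0.07 0.11 0.7 ]
```

>>> move_arm(
  series=[0, 0, 0.6, 0, 0, 0, 0.6, 0, 0, 0, 0.6, 0, 0, 0, 0.6, 0, 0, 0, 0.6, 0],
  claw=0.12,
)

```text
t: 16.8
tool_pos: [0.5277, -0.1492, 0.0448]
tool_rot: [-0.423, 3.113, -0.0]
force: [0.3, 0.8, 0.4]
gripper_width: 0.0373
```

>>> move_arm(
  series=[0, 0, -3, 0, 0, 0, -6, 0, 0, 0, -9, 0, 0, 0, -13, 0, 0, 0, -13, 0],
)

```text
t: 17.42
tool_pos: [0.5301, -0.1504, 0.1788]
tool_rot: [-0.422, 3.107, -0.007]
force: [-0.8, -0.2, 1.0]
gripper_width: 0.0378
```

```bash
python3 tins.py;  python3 - <<'E'
from wr import *
c=snap('wrist','w11.png'); wtins(c); go((.529,-.335,.1))
s=snap('side'); b=s['frame'][130:210,230:320,::-1]
cv2.imwrite('pics/c11.png',cv2.resize(np.clip(b.astype(float)*1.8,0,255).astype(np.uint8),(585,520),interpolation=cv2.INTER_CUBIC))
E
```

```text
top 52 [ 0.527 -0.337  0.034]
top 57 [0.419 0.16  0.035]
side 23 [ 0.529 -0.33   0.035]
side 61 [0.42  0.166 0.035]
wrist green [108. 128.] 679 [ 0.5322 -0.337 ]
wrist green [493. 156.] 478 [0.4222 0.1652]
wrist green [256. 167.] 152 [ 0.5336 -0.1523]
t 17.57 pos [ 0.5271 -0.1488  0.1737] tool_y ang 1.841 tool_x [-0.96 -0.27] z [-0.001  0.001 -1.   ] q [-0.5   0.11  1.71 -0.    1.32 -2.34] F [-0.4  0.2 -0.9] w 0.0375
shift cm [  4.78 -18.     7.36]
```

View pics/c11.png

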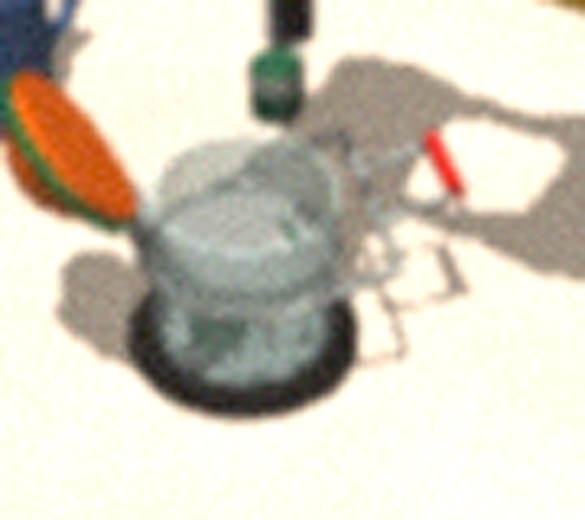

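```bash
python3 - <<'E'
import cv2
a=cv2.imread('pics/w11.png')[90:260,170:350]; cv2.imwrite('pics/c12.png',cv2.resize(a,(630,595),interpolation=cv2.INTER_CUBIC))
E
```

```text
(no output)
```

View pics/c12.png

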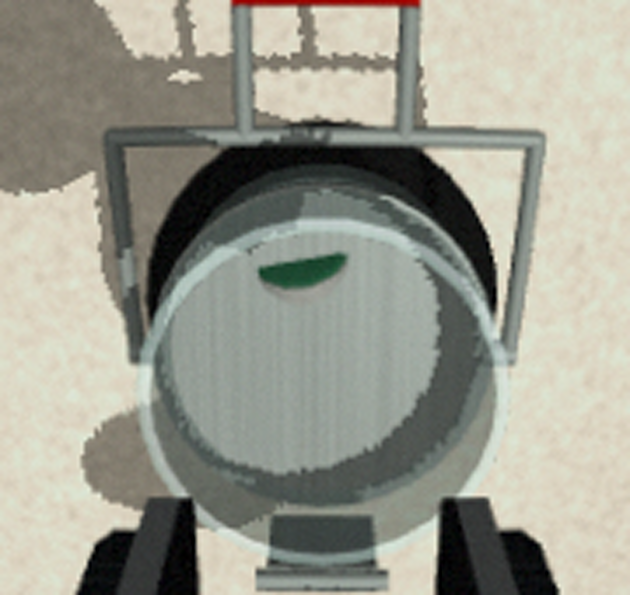

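>>> move_arm(
  series=[1.2, -4.5, 0, 0, 2.4, -9, 0, 0, 3.6, -13.5, 1, 0, 4.8, -17.9, 4, 0, 4.8, -17.9, 7, 0],
  claw=-0.3,
)

```text
t: 18.25
tool_pos: [0.5281, -0.3373, 0.1024]
tool_rot: [0.417, -3.113, -0.001]
force: [0.2, -0.3, 0.1]
gripper_width: 0.0553
```

>>> move_arm(
  series=[0, 0, 0, 0, 0, 0, 0, 0, 0, 0, 0, 0, 0, 0, 0, 0, 0, 0, 0, 0],
)

```text
t: 18.88
tool_pos: [0.5295, -0.3345, 0.1054]
tool_rot: [-0.424, 3.112, -0.001]
force: [-0.3, -0.0, 0.3]
gripper_width: 0.0552
```

```bash
python3 - <<'E'
from wr import *
c=snap('wrist','w13.png'); wtins(c)
go((.529,-.334,-.009))
E
python3 tins.py
```

```text
wrist green [258. 184.] 1189 [ 0.5331 -0.3357]
wrist green [ 35. 258.] 1455 [ 0.7076 -0.5899]
wrist green [446. 238.] 137 [ 0.5378 -0.111 ]
wrist green [490. 381.] 45 [0.8336 0.2759]
t 18.93 pos [ 0.5294 -0.3344  0.1052] tool_y ang 1.841 tool_x [-0.96 -0.27] z [ 0.001 -0.001 -1.   ] q [-0.76  0.38  1.54 -0.    1.23 -2.6 ] F [-0.1  0.4 -1.4] w 0.0558
shift cm [ 0.03  0.06 11.42]
top 57 [0.419 0.16  0.035]
side 24 [ 0.529 -0.331  0.035]
side 10 [ 0.527 -0.324  0.011]
side 59 [0.42  0.165 0.034]
```

>>> move_arm(
  series=[0, 0, 4, 0, 0, 0, 8, 0, 0, 0, 10.5, 0, 0, 0, 11.6, 0, 0, 0, 11.6, 0],
)

```text
t: 19.65
tool_pos: [0.529, -0.3343, -0.0115]
tool_rot: [0.423, -3.112, -0.001]
force: [0.3, -0.0, -0.8]
gripper_width: 0.0555
```

>>> move_arm(
  series=[0, 0, 0, 0, 0, 0, 0, 0, 0, 0, 0, 0, 0, 0, 0, 0, 0, 0, 0, 0],
  claw=1,
)

```text
t: 20.27
tool_pos: [0.5305, -0.3356, -0.0093]
tool_rot: [-0.423, 3.111, -0.004]
force: [-0.2, 0.2, 7.1]
gripper_width: 0.0296
```

>>> move_arm(
  series=[0, 0, -4, 0, 0, 0, -9, 0, 0, 0, -14, 0, 0, 0, -19, 0, 0, 0, -20, 0],
)

```text
t: 20.9
tool_pos: [0.5311, -0.3361, 0.1939]
tool_rot: [-0.423, 3.108, -0.011]
force: [-0.1, -0.6, -1.4]
gripper_width: 0.0296
```

```bash
python3 - <<'E'
from wr import *
go(jar(.022,0,.19),jar(.02,0,.045),yaw=YA+np.pi/2)
E
```

```text
t 20.9 pos [ 0.5311 -0.3361  0.1939] tool_y ang 1.841 tool_x [-0.96 -0.27] z [ 0.006 -0.006 -1.   ] q [-0.76  0.3   1.46  0.    1.38 -2.6 ] F [-0.1 -0.6 -1.4] w 0.0296
turn about tool z: -0.005 (alt 3.137)
shift cm [-8.46 18.16  0.3 ]
shift cm [-8.2  18.27 14.8 ]
```

>>> move_arm(
  series=[-2.1, 4.5, 0, 0, -4.2, 9, 0, 0, -6.3, 13.5, 0, 0, -8.3, 17.9, 0, 0, -8.3, 17.9, 0, 0],
)

```text
t: 21.52
tool_pos: [0.5609, -0.1363, 0.1873]
tool_rot: [0.43, -3.11, -0.003]
force: [-1.3, -0.7, -0.7]
gripper_width: 0.0298
```

>>> move_arm(
  series=[0, 0, 0, 0, 0, 0, 0, 0, 0, 0, 0, 0, 0, 0, 0, 0, 0, 0, 0, 0],
)

```text
t: 22.15
tool_pos: [0.5614, -0.1401, 0.1887]
tool_rot: [-0.422, 3.113, -0.0]
force: [-0.3, 0.2, -1.6]
gripper_width: 0.0298
```

```bash
python3 - <<'E'
from wr import *
go(jar(.02,0,.05),yaw=YA+np.pi/2)
E
```

```text
t 22.15 pos [ 0.5614 -0.1401  0.1887] tool_y ang 1.841 tool_x [-0.96 -0.27] z [ 0. -0. -1.] q [-0.45  0.18  1.61 -0.    1.36 -2.29] F [-0.3  0.2 -1.6] w 0.0298
turn about tool z: -0.005 (alt 3.136)
shift cm [-0.11  0.08 13.87]
```

>>> move_arm(
  series=[0, 0, 4, 0, 0, 0, 8, 0, 0, 0, 11, 0, 0, 0, 12.5, 0, 0, 0, 13, 0],
)

```text
t: 22.78
tool_pos: [0.5613, -0.1398, 0.0584]
tool_rot: [0.423, -3.113, -0.0]
force: [0.1, 0.2, -0.4]
gripper_width: 0.0298
```

>>> move_arm(
  series=[0, 0, 0.5, 0, 0, 0, 0.5, 0, 0, 0, 0.5, 0, 0, 0, 0.5, 0, 0, 0, 0.5, 0],
)

```text
t: 23.4
tool_pos: [0.5615, -0.1399, 0.054]
tool_rot: [-0.423, 3.113, -0.0]
force: [-0.4, 0.9, -0.5]
gripper_width: 0.03
```

>>> move_arm(
  series=[0.2, 0, 0, 0, 0.2, 0, 0, 0, 0.2, 0, 0, 0, 0.2, 0, 0, 0, 0.2, 0, 0, 0],
  claw=0.17,
)

```text
t: 24.02
tool_pos: [0.5595, -0.1403, 0.0537]
tool_rot: [-0.423, 3.113, 0.0]
force: [-0.1, 0.2, 0.5]
gripper_width: 0.0353
```

>>> move_arm(
  series=[0, 0, -3, 0, 0, 0, -6, 0, 0, 0, -9, 0, 0, 0, -13, 0, 0, 0, -13, 0],
)

```text
t: 24.65
tool_pos: [0.5619, -0.1414, 0.188]
tool_rot: [-0.422, 3.106, -0.007]
force: [0.9, -0.3, 0.1]
gripper_width: 0.0353
```

```bash
python3 tins.py;  python3 - <<'E'
from wr import *
c=snap('wrist','w14.png'); wtins(c); go((.4195,.1635,.19),yaw=.4)
a=c['frame'][80:280,160:360,::-1]; cv2.imwrite('pics/c14.png',cv2.resize(a,(600,600),interpolation=cv2.INTER_CUBIC))
E
```

```text
top 60 [ 0.561 -0.141  0.075]
top 57 [0.419 0.16  0.034]
side 31 [ 0.561 -0.136  0.077]
side 60 [0.42  0.166 0.035]
wrist green [493. 132.] 472 [0.4225 0.1658]
wrist green [260. 181.] 724 [ 0.5827 -0.1339]
wrist green [261. 319.] 304 [ 0.7922 -0.0742]
t 24.8 pos [ 0.5589 -0.14    0.1827] tool_y ang 1.841 tool_x [-0.96 -0.27] z [-0.002  0.001 -1.   ] q [-0.46  0.18  1.62 -0.    1.35 -2.3 ] F [-0.5  0.3 -0.7] w 0.0359
turn about tool z: 1.441 (alt -1.701)
shift cm [ 5.33 32.97 -0.69]
```

View pics/c14.png

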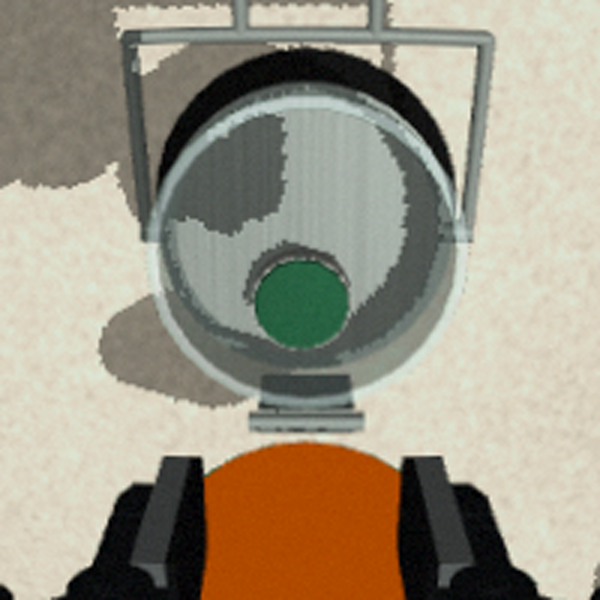

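>>> move_arm(
  series=[1, 5.5, -0.5, 0, 2, 11, -0.5, 0, 3, 16.5, -0.5, 0, 4, 22, -0.5, 0, 5, 27.5, -0.5, 0],
  claw=-0.3,
)

```text
t: 25.42
tool_pos: [0.4359, 0.1128, 0.1871]
tool_rot: [0.422, -3.11, -0.001]
force: [0.3, 0.3, -0.2]
gripper_width: 0.0554
```

>>> move_arm(
  series=[0, 3, 0, 0, 0.3, 5.3, 3, 0, 0.3, 5.3, 7, 0, 0.3, 5.3, 8, 0, 0.3, 5.3, 8, 0],
)

```text
t: 26.05
tool_pos: [0.4202, 0.1614, 0.1081]
tool_rot: [0.422, -3.111, -0.0]
force: [0.6, -0.4, 0.2]
gripper_width: 0.0556
```

```bash
python3 tins.py;  python3 - <<'E'
from wr import *
c=snap('wrist','w15.png'); wtins(c); go((.4195,.1635,-.008))
E
```

```text
top 59 [ 0.561 -0.141  0.076]
side 36 [ 0.562 -0.134  0.076]
side 65 [0.42  0.166 0.035]
side 12 [0.421 0.177 0.011]
wrist green [263. 182.] 1133 [0.4237 0.1644]
wrist green [ 10. 208.] 364 [ 0.5406 -0.1361]
t 26.2 pos [0.4222 0.1615 0.1102] tool_y ang 1.84 tool_x [-0.96 -0.27] z [ 0.003  0.    -1.   ] q [ 0.1  -0.07  2.03 -0.    1.18 -1.74] F [-0.8  0.2  0.6] w 0.0555
shift cm [ 0.24  0.27 11.82]
```

>>> move_arm(
  series=[0.1, 0.2, 4, 0, 0.1, 0.2, 8, 0, 0.1, 0.2, 10.5, 0, 0.1, 0.2, 11.7, 0, 0.1, 0.2, 11.7, 0],
)

```text
t: 26.82
tool_pos: [0.4198, 0.1632, -0.0079]
tool_rot: [-0.423, 3.113, 0.0]
force: [0.6, 0.5, 1.6]
gripper_width: 0.0555
```

>>> move_arm(
  series=[0, 0, 0, 0, 0, 0, 0, 0, 0, 0, 0, 0, 0, 0, 0, 0, 0, 0, 0, 0],
  claw=1,
)

```text
t: 27.45
tool_pos: [0.4209, 0.1634, -0.0065]
tool_rot: [-0.423, 3.11, -0.0]
force: [-1.7, -0.4, 5.5]
gripper_width: 0.0294
```

>>> move_arm(
  series=[0, 0, -4, 0, 0, 0, -9, 0, 0, 0, -14, 0, 0, 0, -19, 0, 0, 0, -20, 0],
)

```text
t: 28.08
tool_pos: [0.4221, 0.1636, 0.1967]
tool_rot: [-0.422, 3.104, -0.0]
force: [0.7, 0.2, -1.8]
gripper_width: 0.0294
```

```bash
python3 - <<'E'
from wr import *
go(jar(-.02,0,.19),yaw=YA+np.pi/2)
E
```

```text
t 28.07 pos [0.4221 0.1636 0.1967] tool_y ang 1.841 tool_x [-0.96 -0.27] z [ 0.009  0.001 -1.   ] q [ 0.1  -0.17  1.94 -0.    1.36 -1.74] F [ 0.7  0.2 -1.8] w 0.0294
turn about tool z: -0.005 (alt 3.137)
shift cm [ -1.41 -32.93   0.74]
```

>>> move_arm(
  series=[-0.3, -5.5, 0, 0, -0.6, -11, 0, 0, -0.9, -16.5, 0, 0, -1.2, -22, 0, 0, -1.4, -27.5, 0, 0],
)

```text
t: 28.7
tool_pos: [0.5062, -0.0996, 0.1911]
tool_rot: [0.423, -3.112, -0.001]
force: [1.4, -0.1, 0.7]
gripper_width: 0.0293
```

>>> move_arm(
  series=[0, -3, 0, 0, -0.1, -5.4, 0, 0, -0.1, -5.4, 0, 0, -0.1, -5.4, 0, 0, -0.1, -5.4, 0, 0],
)

```text
t: 29.32
tool_pos: [0.5215, -0.1486, 0.1917]
tool_rot: [0.425, -3.113, -0.0]
force: [-0.4, 0.1, -0.2]
gripper_width: 0.0293
```

```bash
python3 - <<'E'
from wr import *
go(jar(-.02,0,.055),yaw=YA+np.pi/2)
E
```

```text
t 29.32 pos [ 0.5215 -0.1486  0.1917] tool_y ang 1.842 tool_x [-0.96 -0.27] z [-0.  0. -1.] q [-0.5   0.08  1.7   0.    1.35 -2.34] F [-0.4  0.1 -0.2] w 0.0293
turn about tool z: -0.003 (alt 3.138)
shift cm [-0.18 -0.19 13.67]
```

>>> move_arm(
  series=[-0.1, -0.2, 4, 0, -0.1, -0.2, 8, 0, -0.1, -0.2, 11, 0, -0.1, -0.2, 13, 0, -0.1, -0.2, 13.5, 0],
)

```text
t: 29.95
tool_pos: [0.522, -0.1501, 0.0554]
tool_rot: [0.424, -3.11, -0.003]
force: [-0.0, -0.1, 0.1]
gripper_width: 0.0294
```

>>> move_arm(
  series=[0, 0, 0, 0, 0, 0, 0, 0, 0, 0, 0, 0, 0, 0, 0, 0, 0, 0, 0, 0],
  claw=0.17,
)

```text
t: 30.58
tool_pos: [0.5236, -0.1516, 0.0571]
tool_rot: [-0.423, 3.112, -0.001]
force: [0.6, 1.0, 1.2]
gripper_width: 0.0356
```

>>> move_arm(
  series=[0, 0, -3, 0, 0, 0, -6, 0, 0, 0, -9, 0, 0, 0, -13, 0, 0, 0, -16, 0],
)

```text
t: 31.2
tool_pos: [0.5233, -0.1518, 0.2185]
tool_rot: [-0.423, 3.112, -0.002]
force: [0.4, 1.8, 0.7]
gripper_width: 0.0354
```

```bash
python3 tins.py;  python3 - <<'E'
from wr import *
c=snap('wrist','w16.png'); wtins(c); go((.4195,.1635,.19),yaw=.4)
t=snap('top')
a=cv2.resize(c['frame'][60:260,160:360,::-1],(395,395)); b=cv2.resize(t['frame'][150:250,240:340,::-1],(395,395),interpolation=cv2.INTER_CUBIC)
cv2.imwrite('pics/c16.png',np.hstack([a,b]))
E
```

```text
top 49 [ 0.515 -0.137  0.073]
side 32 [ 0.557 -0.138  0.076]
side 45 [ 0.516 -0.107  0.09 ]
wrist green [263. 156.] 61 [ 0.5276 -0.1494]
wrist green [279. 163.] 461 [ 0.531  -0.1261]
wrist green [  9. 208.] 582 [ 0.7321 -0.5756]
wrist green [264. 197.] 538 [ 0.5809 -0.1335]
wrist green [261. 316.] 252 [ 0.7885 -0.08  ]
wrist green [169. 310.] 50 [ 0.8267 -0.233 ]
wrist green [418. 379.] 68 [0.9432 0.3613]
t 31.35 pos [ 0.5241 -0.1522  0.2184] tool_y ang 1.841 tool_x [-0.96 -0.27] z [ 0.003 -0.002 -1.   ] q [-0.5   0.07  1.67 -0.    1.4  -2.34] F [ 0.1  0.7 -0.8] w 0.0356
turn about tool z: 1.441 (alt -1.701)
shift cm [ 1.66 33.22  2.74]
```

View pics/c16.png

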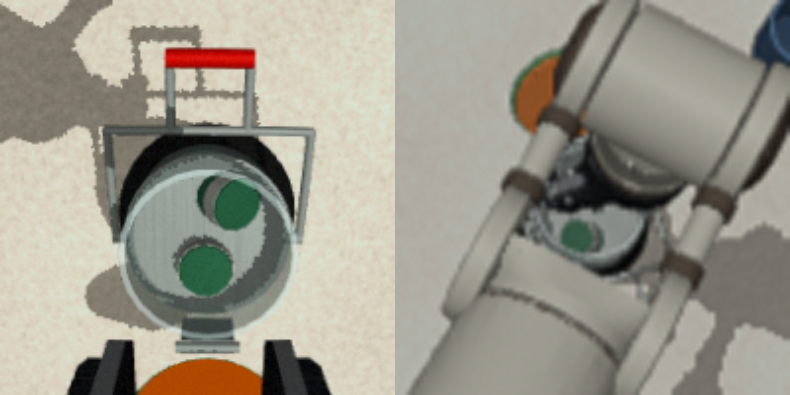

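All four tins are in the jar (two visible, standing on the lower layer, tops at about 0.075). Now the lid.

```bash
python3 - <<'E'
from wr import *
go(jar(.16,0,.22),jar(.16,0,.14),jar(-.005,0,.14),yaw=YA+np.pi/2)
E
```

```text
t 31.4 pos [ 0.5231 -0.1516  0.2165] tool_y ang 1.841 tool_x [-0.96 -0.27] z [ 0. -0. -1.] q [-0.5   0.07  1.67 -0.    1.4  -2.34] F [-0.   0.1 -1.1] w 0.0353
turn about tool z: -0.005 (alt 3.137)
shift cm [-18.11   0.23  -0.35]
shift cm [-18.11   0.23   7.65]
shift cm [-1.61  0.15  7.65]
```

>>> move_arm(
  series=[-4.5, 0.1, -1, 0, -9, 0.2, -1, 0, -13.5, 0.2, -1, 0, -18.2, 0.2, -0.5, 0, -18.2, 0.2, 2, 0],
  claw=1,
)

```text
t: 32.02
tool_pos: [0.7001, -0.0998, 0.1943]
tool_rot: [0.426, -3.112, -0.001]
force: [-0.4, -0.6, -1.3]
gripper_width: 0.0004
```

>>> move_arm(
  series=[0, 0, 2, 0, 0, 0, 4, 0, 0, 0, 5.3, 0, 0, 0, 5.3, 0, 0, 0, 5.3, 0],
)

```text
t: 32.65
tool_pos: [0.6985, -0.1012, 0.145]
tool_rot: [-0.423, 3.111, -0.001]
force: [0.3, 0.2, 1.1]
gripper_width: -0.0
```

```bash
python3 - <<'E'
from wr import *
go(jar(.16,0,.14),jar(-.005,0,.14),yaw=YA+np.pi/2)
c=snap('wrist','w17.png'); s=snap('side')
b=cv2.resize(s['frame'][80:210,200:360,::-1],(640,520),interpolation=cv2.INTER_CUBIC)
cv2.imwrite('pics/c17.png',b)
E
```

```text
t 32.65 pos [ 0.6985 -0.1012  0.145 ] tool_y ang 1.841 tool_x [-0.96 -0.27] z [ 0.002 -0.001 -1.   ] q [-0.31  0.53  1.24 -0.    1.36 -2.16] F [0.3 0.2 1.1] w -0.0
turn about tool z: -0.005 (alt 3.137)
shift cm [0.15 0.06 0.5 ]
shift cm [16.65 -0.02  0.47]
```

View pics/c17.png

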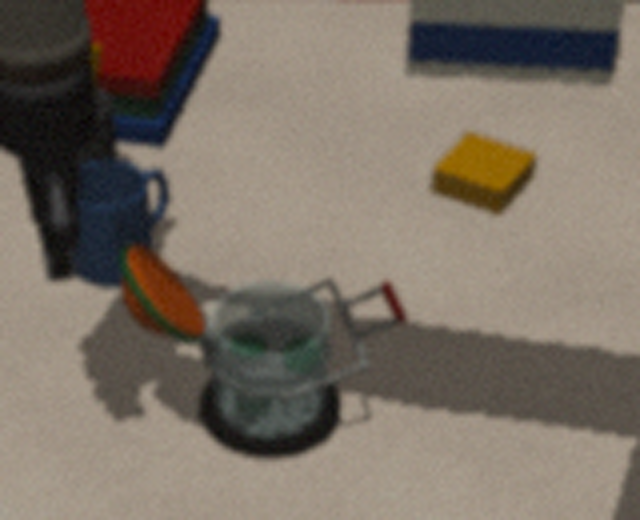

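View pics/w17.png

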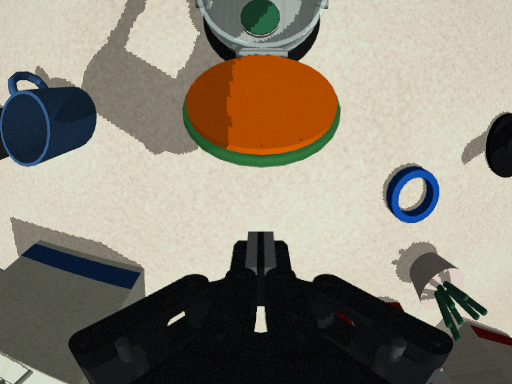

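Fingertips at (260,240) are behind the lid edge and centred on it. Lowering a little, then pushing toward the jar.

>>> move_arm(
  series=[0, 0, 1.3, 0, 2.5, 0, 1.3, 0, 5, 0, 1.3, 0, 7.5, 0, 1.3, 0, 10, 0, 1.3, 0],
)

```text
t: 33.38
tool_pos: [0.6189, -0.1247, 0.1508]
tool_rot: [-0.418, 3.068, -0.009]
force: [10.1, 27.2, 71.8]
gripper_width: -0.0001
```

```bash
python3 - <<'E'
from wr import *
go(jar(-.005,0,.14),yaw=YA+np.pi/2)
c=snap('wrist','w18.png'); s=snap('side')
b=cv2.resize(s['frame'][80:210,200:360,::-1],(640,520),interpolation=cv2.INTER_CUBIC)
cv2.imwrite('pics/c18.png',b)
E
```

```text
t 33.38 pos [ 0.6189 -0.1247  0.1508] tool_y ang 1.842 tool_x [-0.96 -0.27] z [ 0.045  0.    -0.999] q [-0.4   0.31  1.53  0.02  1.26 -2.25] F [10.1 27.2 71.8] w -0.0001
turn about tool z: -0.004 (alt 3.137)
shift cm [8.39 0.14 0.71]
```

View pics/c18.png

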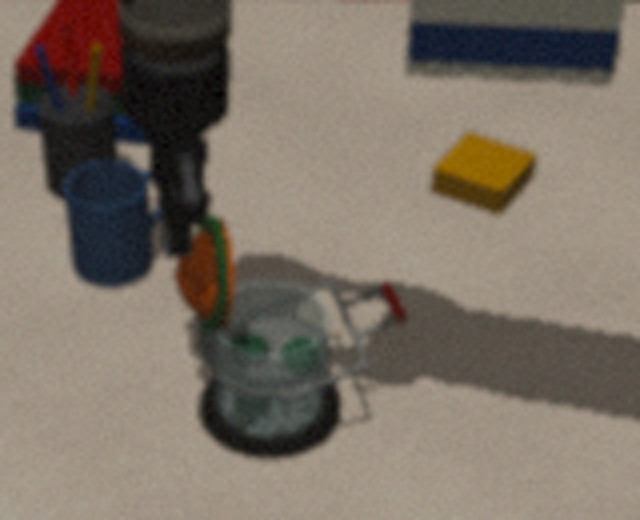

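The finger is on the edge of the dome (72 N upward). Unloading it now.

>>> move_arm(
  series=[9.3, 0, -1.5, 0, 9.3, 0, -3, 0, 9, 0, -4, 0, 9, 0, -4, 0, 9, 0, -4, 0],
)

```text
t: 34.1
tool_pos: [0.5153, -0.1513, 0.1699]
tool_rot: [0.424, -3.112, -0.001]
force: [-1.0, 0.6, -0.6]
gripper_width: 0.0
```

```bash
python3 - <<'E'
from wr import *
go(jar(-.005,0,.14),yaw=YA+np.pi/2)
c=snap('wrist','w19.png'); s=snap('side')
b=cv2.resize(s['frame'][80:210,200:360,::-1],(400,325),interpolation=cv2.INTER_CUBIC)
cv2.imwrite('pics/c19.png',np.hstack([b,cv2.resize(c['frame'][:,:,::-1],(400,325))]))
E
```

```text
t 34.1 pos [ 0.5153 -0.1513  0.1699] tool_y ang 1.842 tool_x [-0.96 -0.27] z [-0.001  0.001 -1.   ] q [-0.51  0.09  1.74  0.    1.31 -2.35] F [-1.   0.6 -0.6] w 0.0
turn about tool z: -0.004 (alt 3.137)
shift cm [-2.36 -0.09  2.99]
```

View pics/c19.png

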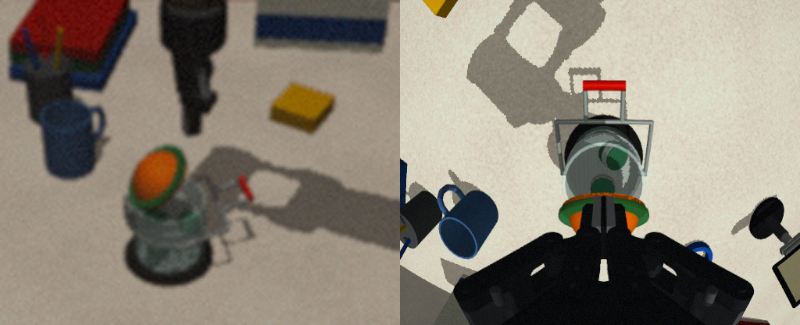

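The lid is now tipped forward past vertical (about 1.1 rad). I'll go back over it and push it from behind again.

>>> move_arm(
  series=[0, 0, -3, 0, 0, 0, -5.5, 0, -4.5, 0, -6, 0, -9, 0, -6, 0, -13.5, 0, -6, 0],
)

```text
t: 34.83
tool_pos: [0.6464, -0.1149, 0.2299]
tool_rot: [0.423, -3.112, -0.0]
force: [0.6, 0.4, 0.2]
gripper_width: 0.0002
```

>>> move_arm(
  series=[0, 0, 2.5, 0, 0, 0, 5, 0, 0, 0, 7.5, 0, 0, 0, 9.5, 0, 0, 0, 9.5, 0],
)

```text
t: 35.45
tool_pos: [0.6436, -0.115, 0.1331]
tool_rot: [0.423, -3.109, -0.003]
force: [0.3, -1.0, -1.0]
gripper_width: 0.0003
```

```bash
python3 - <<'E'
from wr import *
go(jar(0,0,.13),yaw=YA+np.pi/2)
c=snap('wrist','w20.png'); s=snap('side')
b=cv2.resize(s['frame'][80:210,200:360,::-1],(400,325),interpolation=cv2.INTER_CUBIC)
cv2.imwrite('pics/c20.png',np.hstack([b,cv2.resize(c['frame'][:,:,::-1],(400,325))]))
E
```

```text
t 35.45 pos [ 0.6436 -0.115   0.1331] tool_y ang 1.841 tool_x [-0.96 -0.27] z [-0.004  0.002 -1.   ] q [-0.36  0.42  1.42  0.    1.3  -2.2 ] F [ 0.3 -1.  -1. ] w 0.0003
turn about tool z: -0.005 (alt 3.137)
shift cm [10.48 -0.16  0.35]
```

View pics/c20.png

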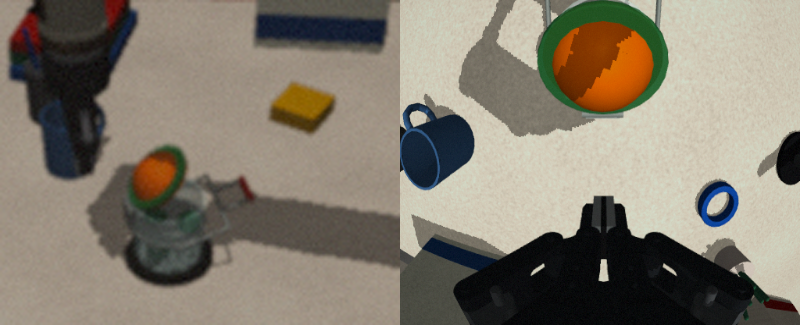

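>>> move_arm(
  series=[2.5, -0.1, -0.3, 0, 4.5, -0.1, -0.3, 0, 6.5, -0.1, -0.3, 0, 8, -0.1, -0.3, 0, 8, -0.1, -0.3, 0],
)

```text
t: 36.17
tool_pos: [0.5686, -0.1386, 0.1404]
tool_rot: [-0.421, 3.111, -0.002]
force: [0.4, 0.4, 0.3]
gripper_width: -0.0001
```

```bash
python3 - <<'E'
from wr import *
go(jar(0,0,.13),yaw=YA+np.pi/2)
c=snap('wrist','w21.png'); s=snap('side')
b=cv2.resize(s['frame'][80:210,200:360,::-1],(400,325),interpolation=cv2.INTER_CUBIC)
cv2.imwrite('pics/c21.png',np.hstack([b,cv2.resize(c['frame'][:,:,::-1],(400,325))]))
E
```

```text
t 36.17 pos [ 0.5686 -0.1386  0.1404] tool_y ang 1.84 tool_x [-0.96 -0.27] z [ 0.002 -0.001 -1.   ] q [-0.45  0.24  1.64  0.    1.26 -2.29] F [0.4 0.4 0.3] w -0.0001
turn about tool z: -0.006 (alt 3.136)
shift cm [2.63 0.11 1.03]
```

View pics/c21.png

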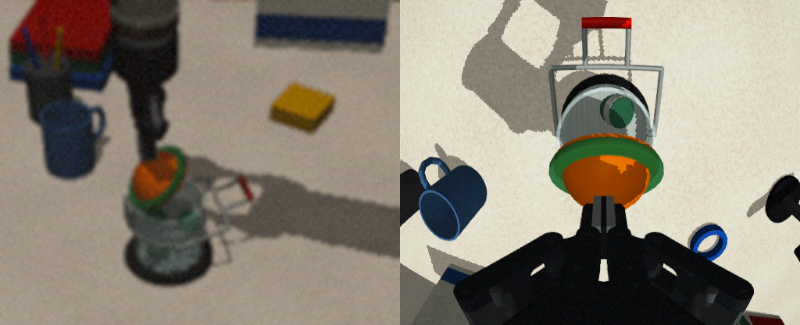

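>>> move_arm(
  series=[1, 0, 0, 0, 2, 0, 0, 0, 3, 0, 0, 0, 4, 0, 0, 0, 4.5, 0, 0, 0],
)

```text
t: 36.9
tool_pos: [0.5241, -0.1501, 0.1387]
tool_rot: [0.422, -3.113, -0.0]
force: [-0.6, 0.0, 0.7]
gripper_width: -0.0002
```

```bash
python3 - <<'E'
from wr import *
go(jar(0,0,.13),yaw=YA+np.pi/2)
c=snap('wrist','w22.png'); s=snap('side')
b=cv2.resize(s['frame'][80:210,200:360,::-1],(400,325),interpolation=cv2.INTER_CUBIC)
cv2.imwrite('pics/c22.png',np.hstack([b,cv2.resize(c['frame'][:,:,::-1],(400,325))]))
E
```

```text
t 36.9 pos [ 0.5241 -0.1501  0.1387] tool_y ang 1.841 tool_x [-0.96 -0.27] z [-0.  0. -1.] q [-0.5   0.14  1.75 -0.    1.25 -2.34] F [-0.6  0.   0.7] w -0.0002
turn about tool z: -0.005 (alt 3.136)
shift cm [-1.98  0.04  0.87]
```

View pics/c22.png

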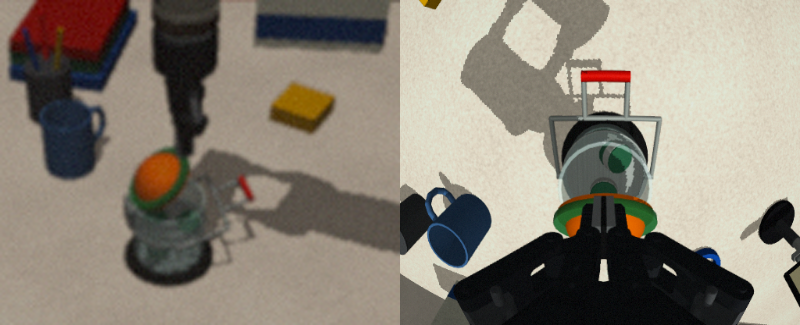

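```bash
cat > lid.py <<'E'
from wr import *
def jc(P): 
    q=P[...,:2]-J; return np.stack([q@JX,q@JY,P[...,2]],-1)
def wcloud(c):
    z=c['range_z']; v,u=np.mgrid[:z.shape[0],:z.shape[1]]; x=u-c['cx'];y=v-c['cy']; r=np.hypot(x,y)+1e-9; k=np.tan(np.minimum(r/c['fx'],1.4))/r
    P=np.stack([x*k*z,y*k*z,z],-1); T=c['tool_from_camera']; M=R.from_rotvec(c['obs']['tool_rot']).as_matrix()
    return (P@T[:3,:3].T+T[:3,3])@M.T+c['obs']['tool_pos']
if __name__=='__main__':
  for n in ['side','top','wrist']:
    c=snap(n); P=jc(wcloud(c) if n=='wrist' else xyz(c)); hsv=cv2.cvtColor(c['frame'],cv2.COLOR_RGB2HSV)
    box=(abs(P[...,0])<.12)&(abs(P[...,1])<.06)&(P[...,2]>.09)&(P[...,2]<.23)&(c['range_z']>0)
    for nm,lo,hi in [('green',(45,60,20),(95,255,255)),('orange',(3,150,60),(20,255,255))]:
        m=box&(cv2.inRange(hsv,lo,hi)>0); q=P[m]
        if len(q)>8:
            q=q[abs(q[:,1])<.05]
            v=np.linalg.svd(q-q.mean(0))[2][2]; print(n,nm,len(q),'mean',q.mean(0).round(3),'min',q.min(0).round(3),'max',q.max(0).round(3),'n',v.round(2))
            i=np.argsort(q[:,0])[:3]; print('   front',q[i].round(3).tolist())
E
python3 lid.py; python3 - <<'E'
from lid import *
c=snap('wrist'); P=jc(wcloud(c))
for v in range(225,300,5): print(v,P[v,255].round(3),P[v,267].round(3),c['frame'][v,255])
E
```

```text
side green 102 mean [0.01  0.028 0.131] min [-0.027 -0.03   0.09 ] max [0.048 0.049 0.177] n [-0.46 -0.66 -0.6 ]
   front [[-0.027, 0.039, 0.096], [-0.024, 0.04, 0.102], [-0.024, 0.041, 0.094]]
side orange 272 mean [0.014 0.016 0.15 ] min [-0.105 -0.015  0.097] max [0.042 0.041 0.167] n [ 0.16 -0.76 -0.63]
   front [[-0.105, -0.013, 0.101], [-0.105, 0.01, 0.102], [-0.105, -0.0, 0.102]]
top orange 34 mean [0.017 0.022 0.152] min [0.007 0.01  0.143] max [0.03  0.033 0.16 ] n [0.51 0.62 0.59]
   front [[0.007, 0.025, 0.151], [0.008, 0.028, 0.152], [0.01, 0.03, 0.146]]
wrist green 2030 mean [-0.007  0.002  0.152] min [-0.043 -0.044  0.096] max [0.035 0.046 0.229] n [0.8  0.03 0.6 ]
   front [[-0.043, 0.001, 0.101], [-0.043, 0.002, 0.1], [-0.043, 0.003, 0.099]]
wrist orange 1410 mean [-0.008  0.003  0.153] min [-0.106 -0.04   0.091] max [0.021 0.045 0.209] n [-0.31 -0.    0.95]
   front [[-0.106, -0.018, 0.096], [-0.106, -0.014, 0.097], [-0.106, -0.012, 0.097]]
225 [ 0.014 -0.005  0.074] [0.014 0.006 0.073] [20 56 39]
230 [-0.022 -0.003  0.155] [-0.023  0.004  0.156] [130  54   0]
235 [-0.029 -0.003  0.173] [-0.029  0.003  0.174] [56 58 58]
240 [-0.029 -0.003  0.18 ] [-0.029  0.003  0.179] [52 55 53]
245 [-0.029 -0.003  0.184] [-0.029  0.003  0.184] [56 57 56]
250 [-0.028 -0.003  0.188] [-0.028  0.003  0.188] [57 58 58]
255 [-0.099  0.     0.308] [-0.029  0.003  0.194] [57 58 59]
260 [-0.029 -0.002  0.198] [-0.029  0.003  0.197] [56 59 57]
265 [-0.029 -0.002  0.202] [-0.028  0.003  0.201] [53 56 54]
270 [-0.027 -0.002  0.203] [-0.027  0.003  0.203] [90 94 91]
275 [-0.03  -0.002  0.21 ] [-0.028  0.003  0.208] [ 4  9 11]
280 [-0.028 -0.002  0.211] [-0.03   0.002  0.214] [5 8 9]
285 [-0.026 -0.002  0.212] [-0.03   0.002  0.218] [ 9 14 13]
290 [-0.024 -0.002  0.212] [-0.029  0.002  0.219] [7 5 5]
295 [-0.021 -0.002  0.212] [-0.026  0.002  0.218] [13 14 15]
```

Tip has passed onto the top of the lid's front edge (lid about 0.65 rad), so I can press straight down.

>>> move_arm(
  series=[0.8, 0, 0, 0, 1.2, 0, 1, 0, 1.6, 0, 2, 0, 1.9, 0, 3, 0, 2.2, 0, 3.6, 0],
)

```text
t: 37.83
tool_pos: [0.5029, -0.1555, 0.1015]
tool_rot: [0.423, -3.112, -0.002]
force: [0.3, -0.2, -0.2]
gripper_width: 0.0
```

```bash
python3 lid.py | grep -A1 wrist; python3 - <<'E'
from wr import *
go(jar(-.045,0,.08))
E
```

```text
wrist green 1904 mean [-0.03   0.004  0.128] min [-0.058 -0.05   0.09 ] max [-0.009  0.05   0.226] n [0.99 0.03 0.17]
   front [[-0.058, -0.012, 0.209], [-0.057, -0.011, 0.21], [-0.056, 0.016, 0.192]]
wrist orange 644 mean [-0.017  0.003  0.133] min [-0.106 -0.03   0.095] max [0.017 0.033 0.203] n [ 0.39  0.04 -0.92]
   front [[-0.106, -0.006, 0.096], [-0.106, 0.0, 0.096], [-0.106, 0.003, 0.096]]
t 37.98 pos [ 0.5032 -0.1556  0.1022] tool_y ang 1.841 tool_x [-0.96 -0.27] z [-0.001  0.001 -1.   ] q [-0.53  0.14  1.83  0.    1.17 -2.37] F [-0.3 -0.6 -0.9] w 0.0002
shift cm [ 0.37 -0.01  2.22]
```

>>> move_arm(
  series=[0, 0, 0.6, 0, 0.1, 0, 1.2, 0, 0.2, 0, 1.8, 0, 0.3, 0, 2.2, 0, 0.3, 0, 2.4, 0],
)

```text
t: 38.6
tool_pos: [0.5005, -0.1567, 0.0798]
tool_rot: [0.423, -3.112, -0.0]
force: [-7.5, 1.9, 17.4]
gripper_width: 0.0
```

```bash
python3 - <<'E'
from wr import *
go(jar(-.045,0,.08))
c=snap('wrist','w23.png'); s=snap('side')
b=cv2.resize(s['frame'][80:210,200:360,::-1],(400,325),interpolation=cv2.INTER_CUBIC)
cv2.imwrite('pics/c23.png',np.hstack([b,cv2.resize(c['frame'][:,:,::-1],(400,325))]))
E
```

```text
t 38.6 pos [ 0.5005 -0.1567  0.0798] tool_y ang 1.841 tool_x [-0.96 -0.27] z [-0.001  0.    -1.   ] q [-0.53  0.16  1.85 -0.    1.13 -2.37] F [-7.5  1.9 17.4] w 0.0
shift cm [ 0.08  0.02 -0.02]
```

View pics/c23.png

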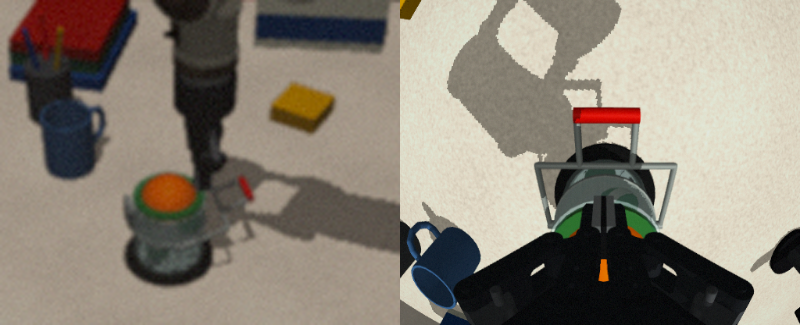

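>>> move_arm(
  series=[0, 0, -2, 0, 0, 0, -5, 0, 0, 0, -8, 0, 0, 0, -12, 0, 0, 0, -12, 0],
)

```text
t: 39.33
tool_pos: [0.503, -0.1576, 0.2025]
tool_rot: [-0.423, 3.107, -0.007]
force: [0.5, -0.5, -0.5]
gripper_width: 0.0003
```

```bash
python3 lid.py; python3 - <<'E'
from lid import *
c=snap('wrist','w24.png'); P=jc(wcloud(c)); hsv=cv2.cvtColor(c['frame'],cv2.COLOR_RGB2HSV)
m=(cv2.inRange(hsv,(45,60,20),(95,255,255))>0)&(np.hypot(P[...,0],P[...,1])<.05)&(P[...,2]>.05)
q=P[m]; A=np.c_[q[:,:2],np.ones(len(q))]; print(len(q),np.linalg.lstsq(A,q[:,2],rcond=None)[0])
go(jar(-.045,0,.08),yaw=YA)
E
```

```text
side green 117 mean [0.001 0.022 0.106] min [-0.049 -0.033  0.09 ] max [0.043 0.047 0.112] n [ 0.01 -0.04 -1.  ]
   front [[-0.049, -0.003, 0.099], [-0.046, -0.005, 0.106], [-0.045, 0.009, 0.105]]
side orange 266 mean [0.001 0.016 0.12 ] min [-0.105 -0.017  0.096] max [0.033 0.038 0.136] n [-0.03  0.43  0.9 ]
   front [[-0.105, 0.023, 0.096], [-0.103, -0.017, 0.102], [-0.099, 0.009, 0.098]]
top green 41 mean [-0.039  0.01   0.106] min [-0.048 -0.011  0.099] max [-0.021  0.04   0.112] n [ 0.06 -0.03 -1.  ]
   front [[-0.048, -0.002, 0.112], [-0.047, 0.001, 0.108], [-0.046, -0.01, 0.105]]
top orange 34 mean [0.004 0.01  0.128] min [-0.006 -0.004  0.121] max [0.018 0.026 0.133] n [-0.49 -0.45 -0.74]
   front [[-0.006, 0.014, 0.133], [-0.004, 0.016, 0.128], [-0.004, 0.026, 0.122]]
wrist green 2035 mean [-0.015  0.002  0.106] min [-0.046 -0.044  0.091] max [0.037 0.047 0.109] n [-0.01  0.    1.  ]
   front [[-0.046, 0.006, 0.097], [-0.045, 0.007, 0.096], [-0.044, 0.002, 0.105]]
wrist orange 2753 mean [-0.013  0.001  0.121] min [-0.106 -0.033  0.097] max [0.02  0.036 0.23 ] n [ 0.05 -0.01  1.  ]
   front [[-0.106, -0.004, 0.098], [-0.1, -0.019, 0.101], [-0.099, -0.019, 0.101]]
2057 [-0.03302536  0.01416948  0.10684137]
t 39.52 pos [ 0.4999 -0.156   0.1971] tool_y ang 1.841 tool_x [-0.96 -0.27] z [-0.002  0.002 -1.   ] q [-0.53  0.03  1.75  0.    1.36 -2.37] F [ 0.3 -0.2  0.3] w -0.0
turn about tool z: 1.566 (alt -1.576)
shift cm [ 0.02 -0.08 11.71]
```

View pics/w24.png

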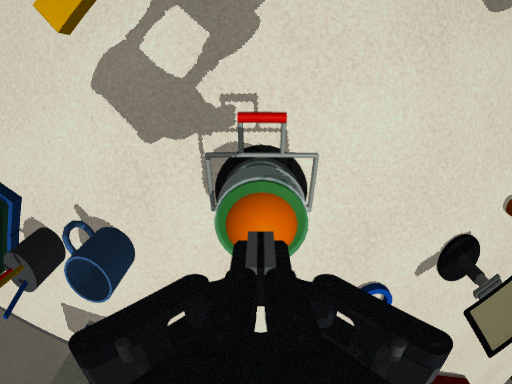

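The lid is shut: its plane sits at z≈0.107 and level. Now the bail, with the jaws turned across the sleeve.

```bash
python3 - <<'E'
from lid import *
c=snap('wrist'); P=jc(wcloud(c)); hsv=cv2.cvtColor(c['frame'],cv2.COLOR_RGB2HSV)
m=((cv2.inRange(hsv,(0,150,60),(4,255,255))>0)|(cv2.inRange(hsv,(175,150,60),(180,255,255))>0))&(abs(P[...,0]+.1)<.03)&(abs(P[...,1])<.04)
q=P[m]; print(len(q),q.mean(0),q.min(0),q.max(0))
ms=[wpt(c,u,v,.098) for u,v in [(239,118),(286,118)]]; print([jc(x) for x in ms])
go(jar(-.102,0,.15),yaw=YA)
E
```

```text
485 [-0.10145704  0.00230726  0.09998052] [-0.12444199 -0.0194169  -0.0016233 ] [-0.09454199  0.03338512  0.36610514]
[array([-0.1009996 , -0.01774522,  0.098     ]), array([-0.10082101,  0.0245065 ,  0.098     ])]
t 39.58 pos [ 0.4999 -0.156   0.1971] tool_y ang 1.841 tool_x [-0.96 -0.27] z [-0.002  0.002 -1.   ] q [-0.53  0.03  1.75  0.    1.36 -2.37] F [ 0.3 -0.1 -0.2] w -0.0002
turn about tool z: 1.566 (alt -1.576)
shift cm [ 5.73 -0.1   4.72]
```

>>> move_arm(
  series=[1, 0, 0, 0.16, 2, 0, 0, 0.32, 3, 0, 0, 0.48, 4, 0, 0, 0.64, 5.5, 0, 0, 0.8],
  claw=0.3,
)

```text
t: 40.2
tool_pos: [0.4469, -0.1709, 0.1974]
tool_rot: [-0.829, -3.028, -0.002]
force: [0.0, -1.1, 0.2]
gripper_width: 0.03
```

```bash
python3 - <<'E'
from lid import *
go(jar(-.102,0,.15),yaw=YA)
E
```

```text
t 40.2 pos [ 0.4469 -0.1709  0.1974] tool_y ang 1.036 tool_x [-0.86  0.51] z [-0.002  0.001 -1.   ] q [-0.62 -0.09  1.87  0.    1.37 -1.65] F [ 0.  -1.1  0.2] w 0.03
turn about tool z: 0.761 (alt -2.381)
shift cm [ 0.09 -0.22  4.74]
```

>>> move_arm(
  series=[0, 0, 0, 0.15, 0, 0, 0, 0.3, 0, 0, 0, 0.46, 0, 0, 1, 0.61, 0.1, -0.2, 3, 0.766],
)

```text
t: 40.83
tool_pos: [0.4459, -0.1725, 0.168]
tool_rot: [1.902, 2.5, 0.0]
force: [0.1, -0.6, -0.4]
gripper_width: 0.0298
```

>>> move_arm(
  series=[0, 0, 0, 0, 0, 0, 0, 0, 0, 0, 0, 0, 0, 0, 0, 0, 0, 0, 0, 0],
)

```text
t: 41.45
tool_pos: [0.446, -0.1726, 0.169]
tool_rot: [1.895, 2.505, 0.0]
force: [-0.3, -0.1, 0.1]
gripper_width: 0.0297
```

```bash
python3 - <<'E'
from lid import *
go(jar(-.101,.002,.058),yaw=YA-.005)
c=snap('wrist','w25.png')
E
```

```text
t 41.45 pos [ 0.446  -0.1726  0.169 ] tool_y ang 0.275 tool_x [-0.27  0.96] z [ 0. -0. -1.] q [-0.62 -0.07  1.9   0.    1.31 -0.9 ] F [-0.3 -0.1  0.1] w 0.0297
turn about tool z: 0.005 (alt -3.136)
shift cm [ 2.70e-01 -1.00e-02  1.11e+01]
```

View pics/w25.png

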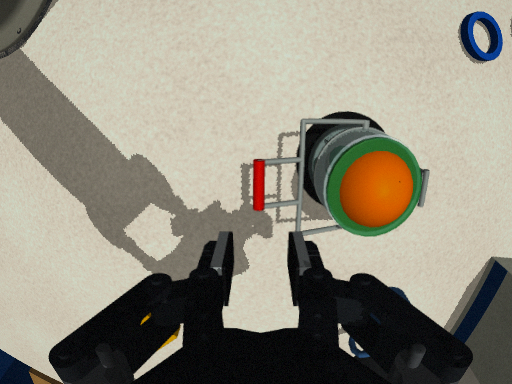

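The sleeve (259,185) is centred between the jaws. Descending.

>>> move_arm(
  series=[0.2, 0, 3, 0, 0.2, 0, 6, 0, 0.2, 0, 8.5, 0, 0.2, 0, 10, 0, 0.2, 0, 10.8, 0],
)

```text
t: 42.12
tool_pos: [0.4452, -0.1706, 0.0602]
tool_rot: [-1.896, -2.505, 0.0]
force: [-1.2, -0.2, 0.6]
gripper_width: 0.0303
```

```bash
python3 - <<'E'
from lid import *
go(jar(-.101,.002,.058),yaw=YA-.005)
c=snap('wrist','w26.png')
E
```

```text
t 42.12 pos [ 0.4452 -0.1706  0.0602] tool_y ang 0.275 tool_x [-0.27  0.96] z [-0.  0. -1.] q [-0.62  0.07  2.   -0.    1.07 -0.9 ] F [-1.2 -0.2  0.6] w 0.0303
turn about tool z: 0.005 (alt -3.137)
shift cm [0.05 0.02 0.22]
```

View pics/w26.png

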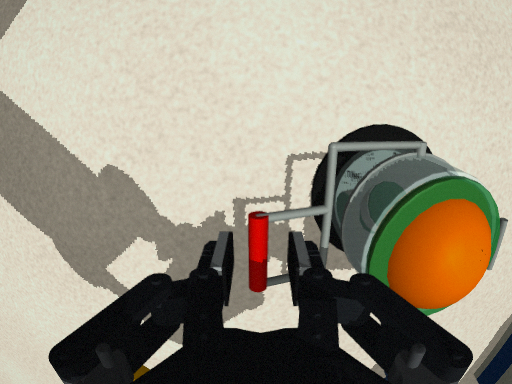

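>>> move_arm(
  series=[0, 0, 0.2, 0, 0, 0, 0.2, 0, 0, 0, 0.2, 0, 0, 0, 0.2, 0, 0, 0, 0.2, 0],
  claw=1,
)

```text
t: 42.8
tool_pos: [0.4439, -0.1715, 0.0591]
tool_rot: [-1.894, -2.504, 0.005]
force: [-6.4, -3.4, 0.4]
gripper_width: 0.0074
```

```bash
python3 - <<'E'
import numpy as np
a0=.36
for a in np.arange(.36,1.81,.09): print(round(a,2), (10.9*(np.cos(a0)-np.cos(a))).round(2), (-10.9*(np.sin(a)-np.sin(a0))).round(2))
E
```

```text
0.36 0.0 -0.0
0.45 0.39 -0.9
0.54 0.85 -1.76
0.63 1.39 -2.58
0.72 2.01 -3.35
0.81 2.69 -4.05
0.9 3.43 -4.7
0.99 4.22 -5.27
1.08 5.06 -5.77
1.17 5.95 -6.2
1.26 6.87 -6.54
1.35 7.81 -6.8
1.44 8.78 -6.97
1.53 9.76 -7.05
1.62 10.74 -7.05
1.71 11.71 -6.95
1.8 12.68 -6.78
```

>>> move_arm(
  series=[0, 0.4, -0.9, 0, 0, 0.85, -1.75, 0, 0, 1.4, -2.6, 0, 0, 2, -3.35, 0, 0, 2.7, -4.05, 0],
)

```text
t: 43.42
tool_pos: [0.4672, -0.1652, 0.1006]
tool_rot: [-1.891, -2.501, 0.014]
force: [-22.4, -5.2, 17.7]
gripper_width: 0.0076
```

```bash
python3 - <<'E'
from lid import *
go()
c=snap('wrist','w27.png')
E
```

```text
t 43.42 pos [ 0.4672 -0.1652  0.1006] tool_y ang 0.276 tool_x [-0.27  0.96] z [-0.011 -0.004 -1.   ] q [-0.58  0.07  1.91 -0.01  1.17 -0.85] F [-22.4  -5.2  17.7] w 0.0076
```

View pics/w27.png

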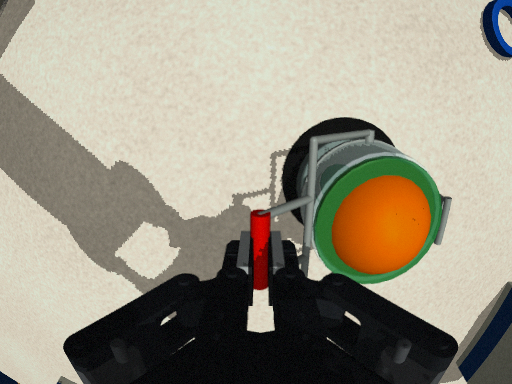

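>>> move_arm(
  series=[0, 0.58, -0.85, 0, 0, 1.39, -1.43, 0, 0, 2.25, -1.94, 0, 0, 3.16, -2.38, 0, 0, 4.1, -2.73, 0],
)

```text
t: 44.1
tool_pos: [0.5095, -0.154, 0.1292]
tool_rot: [-1.895, -2.505, 0.009]
force: [-16.1, -6.3, 10.5]
gripper_width: 0.0073
```

>>> move_arm(
  series=[0, 0.95, -0.3, 0, 0, 1.9, -0.5, 0, 0, 2.9, -0.55, 0, 0, 3.9, -0.55, 0, 0, 4.9, -0.45, 0],
)

```text
t: 44.72
tool_pos: [0.5576, -0.1405, 0.1342]
tool_rot: [1.896, 2.503, -0.005]
force: [-8.8, -2.2, 11.6]
gripper_width: 0.0074
```

```bash
python3 - <<'E'
from lid import *
go()
c=snap('wrist','w28.png'); print(jc(c['obs']['tool_pos']))
s=snap('side')
b=cv2.resize(s['frame'][80:210,200:360,::-1],(400,325),interpolation=cv2.INTER_CUBIC)
cv2.imwrite('pics/c28.png',np.hstack([b,cv2.resize(c['frame'][:,:,::-1],(400,325))]))
E
```

```text
t 44.73 pos [ 0.5576 -0.1405  0.1342] tool_y ang 0.274 tool_x [-0.27  0.96] z [-0.001 -0.003 -1.   ] q [-0.45  0.22  1.67 -0.    1.25 -0.73] F [-8.8 -2.2 11.6] w 0.0074
[ 1.51705501e-02 -7.35275291e-05  1.34214463e-01]
```

View pics/c28.png

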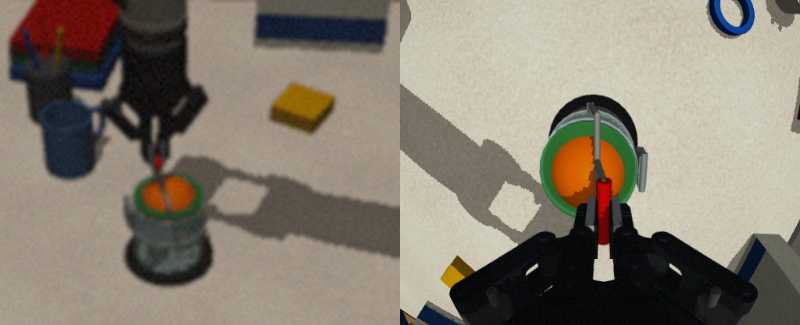

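>>> move_arm(
  series=[0, 0.6, 0, 0, 0, 1.2, 0.1, 0, 0, 1.7, 0.25, 0, 0, 2, 0.35, 0, 0, 2, 0.35, 0],
)

```text
t: 45.45
tool_pos: [0.5775, -0.1333, 0.1291]
tool_rot: [1.897, 2.504, 0.001]
force: [-3.2, 1.0, 7.3]
gripper_width: 0.0073
```

>>> move_arm(
  series=[0, 0, 0, 0, 0, 0, 0, 0, 0, 0, 0, 0, 0, 0, 0, 0, 0, 0, 0, 0],
  claw=0.3,
)

```text
t: 46.08
tool_pos: [0.5771, -0.1334, 0.1274]
tool_rot: [-1.896, -2.505, 0.0]
force: [-0.5, 0.3, 0.0]
gripper_width: 0.0301
```

>>> move_arm(
  series=[0, 0, -2, 0, 0, 0, -4, 0, 0, 0, -7, 0, 0, 0, -11, 0, 0, 0, -14, 0],
)

```text
t: 46.7
tool_pos: [0.5778, -0.1336, 0.2714]
tool_rot: [1.894, 2.502, 0.001]
force: [-0.2, 0.2, -0.1]
gripper_width: 0.0299
```

```bash
python3 - <<'E'
from lid import *
go()
c=snap('wrist','w29.png'); print(jc(c['obs']['tool_pos']))
P=jc(wcloud(c)); hsv=cv2.cvtColor(c['frame'],cv2.COLOR_RGB2HSV)
m=((cv2.inRange(hsv,(0,150,60),(3,255,255))>0)|(cv2.inRange(hsv,(175,150,60),(180,255,255))>0))&(abs(P[...,0])<.06)&(abs(P[...,1])<.04)&(P[...,2]>.1)
q=P[m]; print(len(q),np.median(q,0),q.min(0),q.max(0))
s=snap('side'); P=jc(xyz(s)); hsv=cv2.cvtColor(s['frame'],cv2.COLOR_RGB2HSV)
m=((cv2.inRange(hsv,(0,120,50),(3,255,255))>0)|(cv2.inRange(hsv,(175,120,50),(180,255,255))>0))&(abs(P[...,0])<.06)&(abs(P[...,1])<.04)&(P[...,2]>.14)
q=P[m]; print(len(q),np.median(q,0) if len(q) else 0)
b=cv2.resize(s['frame'][80:210,200:360,::-1],(400,325),interpolation=cv2.INTER_CUBIC)
cv2.imwrite('pics/c29.png',np.hstack([b,cv2.resize(c['frame'][:,:,::-1],(400,325))]))
E
python3 lid.py
```

```text
t 46.7 pos [ 0.5778 -0.1336  0.2714] tool_y ang 0.275 tool_x [-0.27  0.96] z [ 0.003 -0.002 -1.   ] q [-0.43  0.17  1.46  0.    1.51 -0.71] F [-0.2  0.2 -0.1] w 0.0299
[0.03641685 0.00100888 0.27140934]
409 [0.03684378 0.00272138 0.16693133] [ 0.03284223 -0.0201562   0.16052344] [0.04165363 0.02313814 0.16898803]
32 [ 3.36329064e-02 -5.06711723e-05  1.68909597e-01]
side green 123 mean [0.002 0.02  0.107] min [-0.048 -0.027  0.1  ] max [0.044 0.049 0.114] n [0.   0.05 1.  ]
   front [[-0.048, 0.0, 0.101], [-0.046, -0.006, 0.105], [-0.044, 0.002, 0.108]]
side orange 237 mean [0.    0.015 0.121] min [-0.034 -0.015  0.105] max [0.038 0.038 0.17 ] n [ 0.06 -0.51 -0.86]
   front [[-0.034, 0.003, 0.11], [-0.032, -0.005, 0.113], [-0.031, 0.011, 0.113]]
top green 30 mean [ 0.021 -0.019  0.111] min [-0.005 -0.043  0.101] max [0.036 0.023 0.159] n [ 0.77 -0.58  0.28]
   front [[-0.005, -0.037, 0.104], [-0.002, -0.037, 0.107], [-0.0, -0.037, 0.115]]
top orange 61 mean [ 0.008 -0.016  0.125] min [-0.012 -0.033  0.109] max [0.038 0.016 0.17 ] n [-0.67  0.73 -0.16]
   front [[-0.012, -0.03, 0.113], [-0.008, -0.024, 0.123], [-0.008, -0.028, 0.116]]
wrist green 1543 mean [-0.004  0.007  0.107] min [-0.043 -0.044  0.099] max [0.048 0.047 0.155] n [-0.02  0.01  1.  ]
   front [[-0.043, -0.001, 0.106], [-0.043, -0.002, 0.106], [-0.043, 0.002, 0.106]]
wrist orange 2430 mean [0.001 0.006 0.123] min [-0.032 -0.031  0.106] max [0.042 0.036 0.168] n [ 0.24 -0.11 -0.96]
   front [[-0.032, -0.001, 0.107], [-0.032, -0.0, 0.107], [-0.032, 0.008, 0.106]]
```

View pics/c29.png

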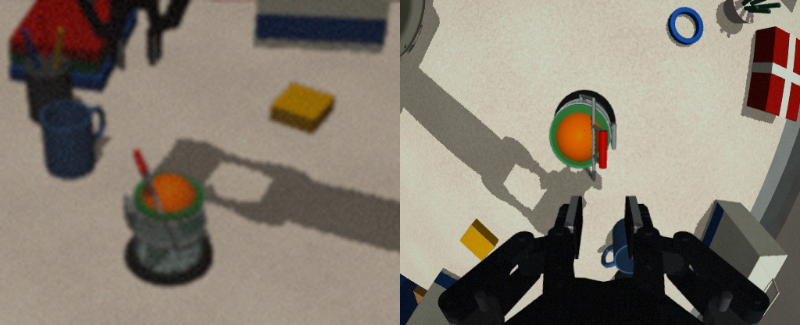

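The bail is at its stop: the sleeve is at jar x=+0.036, z≈0.165, which is 1.9 rad. The lid is flat. Now the LED light.

```bash
python3 - <<'E'
from lid import *
H=np.array([.568,.214]); 
go((.5886,.2358,.25),yaw=.812)
E
```

```text
t 46.95 pos [ 0.5769 -0.1333  0.2673] tool_y ang 0.275 tool_x [-0.27  0.96] z [-0.  0. -1.] q [-0.43  0.17  1.46 -0.    1.51 -0.71] F [ 0.1 -0.3 -1.6] w 0.0302
turn about tool z: -0.537 (alt 2.605)
shift cm [35.2  11.15  1.73]
```

>>> move_arm(
  series=[5, 1.6, 0, 0, 10, 3.2, 0, 0, 15, 4.8, 0, 0, 20, 6.4, 0, -0.12, 25, 8, 0, -0.27],
  claw=-0.4,
)

```text
t: 47.58
tool_pos: [0.5852, 0.1306, 0.2657]
tool_rot: [-1.534, -2.739, 0.003]
force: [1.3, 0.1, 0.2]
gripper_width: 0.0599
```

```bash
python3 - <<'E'
from lid import *
go((.5886,.2358,.25),yaw=.812)
E
```

```text
t 47.58 pos [0.5852 0.1306 0.2657] tool_y ang 0.55 tool_x [-0.52  0.85] z [-0.003 -0.    -1.   ] q [ 0.02  0.19  1.44 -0.    1.51 -0.53] F [1.3 0.1 0.2] w 0.0599
turn about tool z: -0.262 (alt 2.879)
shift cm [8.79 5.79 1.57]
```

>>> move_arm(
  series=[3, 2, 0, -0.13, 6, 4, 0, -0.262, 8.8, 5.6, 0, -0.262, 8.8, 5.6, 0, -0.262, 8.8, 5.6, 0, -0.262],
)

```text
t: 48.2
tool_pos: [0.588, 0.2325, 0.2663]
tool_rot: [-1.171, -2.914, 0.003]
force: [0.2, 0.4, 0.2]
gripper_width: 0.0597
```

```bash
cat > led.py <<'E'
from lid import *
H=np.array([.568,.214,.1])
def led(show=True):
    for n in ['top','side','wrist']:
        c=snap(n); P=wcloud(c) if n=='wrist' else xyz(c); hsv=cv2.cvtColor(c['frame'],cv2.COLOR_RGB2HSV)
        box=(abs(P[...,0]-.568)<.09)&(abs(P[...,1]-.214)<.09)&(P[...,2]>.11)&(P[...,2]<.2)&(c['range_z']>0)
        # cream: beige
        m=box&(hsv[...,1]>25)&(hsv[...,2]>55)&(hsv[...,0]>15)&(hsv[...,0]<40); q=P[m]
        if len(q)>20:
            ctr=np.median(q,0)
            for _ in range(3):
                v=np.linalg.svd(q-q.mean(0),full_matrices=False)[2][2]; d=(q-q.mean(0))@v; q=q[abs(d)<.004]
            if v@np.array([-.025,-.36,0])<0: v=-v
            print(n,'cream',len(q),q.mean(0).round(4),'heading %.3f tilt %.3f'%(np.arctan2(v[1],v[0]),np.arcsin(-v[2])),'span',np.ptp(q,0).round(3))
            pz=np.array([-v[2]*v[0],-v[2]*v[1],0]); pz=np.array([0,0,1.])-v[2]*v; pz/=np.linalg.norm(pz)
            mid=H+.0475*pz; g=np.r_[J,.05]-mid; b=g@v; print('   beam miss mm',((g-b*v)*1000).round(1))
        m=box&(hsv[...,2]<50); q=P[m]
        if n!='wrist' and len(q)>20: print(n,'dark',len(q))
if __name__=='__main__':
    led(); go((H[0]+.0206,H[1]+.0218,.122),yaw=.812); snap('wrist','wl%d.png'%int(bot.get_obs()['t']*10)); print('wl%d.png'%int(bot.get_obs()['t']*10))
E
python3 led.py
```

```text
top cream 226 [0.5876 0.2073 0.1398] heading -2.336 tilt -0.387 span [0.075 0.049 0.071]
   beam miss mm [ 114.4 -213.5 -183.2]
top dark 44
side cream 43 [0.5815 0.2403 0.1762] heading -2.275 tilt -0.276 span [0.084 0.075 0.074]
   beam miss mm [ 131.5 -174.2 -168. ]
side dark 319
wrist cream 2403 [0.5784 0.2284 0.1508] heading -2.328 tilt -0.399 span [0.093 0.089 0.07 ]
   beam miss mm [ 111.9 -213.7 -185.7]
t 48.35 pos [0.5886 0.2321 0.2672] tool_y ang 0.806 tool_x [-0.72  0.69] z [-0.001 -0.    -1.   ] q [ 0.19  0.28  1.34 -0.    1.53 -0.62] F [ 0.2  0.  -0. ] w 0.0602
turn about tool z: -0.006 (alt 3.135)
shift cm [ 0.25  0.28 14.52]
wl484.png
```

```bash
ls -t pics | head -3; cp pics/$(ls -t pics|head -1) pics/l1.png
```

```text
wl483.png
c29.png
w29.png
```

View pics/l1.png

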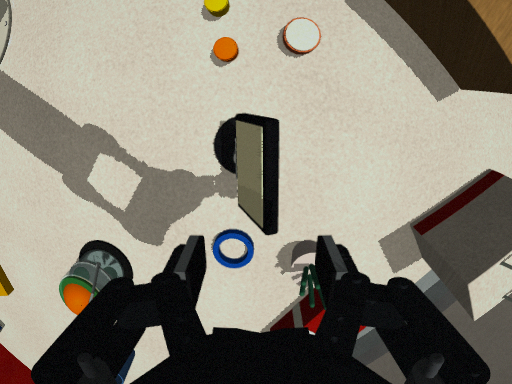

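The panel (258,175) is centred between the jaws and faces left. Lowering to straddle its top.

>>> move_arm(
  series=[0.2, 0.1, 3, 0, 0.2, 0.1, 6, 0, 0.2, 0.1, 9, 0, 0.2, 0.1, 11.5, 0, 0.2, 0.1, 13.5, 0],
)

```text
t: 49.02
tool_pos: [0.5875, 0.2347, 0.1313]
tool_rot: [-1.172, -2.914, 0.001]
force: [-0.2, 0.5, -0.3]
gripper_width: 0.0598
```

```bash
python3 - <<'E'
from led import *
go((H[0],H[1],.125),yaw=.812); snap('wrist','l2.png')
E
```

```text
t 49.02 pos [0.5875 0.2347 0.1313] tool_y ang 0.806 tool_x [-0.72  0.69] z [-0.001 -0.    -1.   ] q [ 0.19  0.37  1.5  -0.    1.28 -0.62] F [-0.2  0.5 -0.3] w 0.0598
turn about tool z: -0.006 (alt 3.136)
shift cm [-0.02 -2.84  0.63]
```

View pics/l2.png

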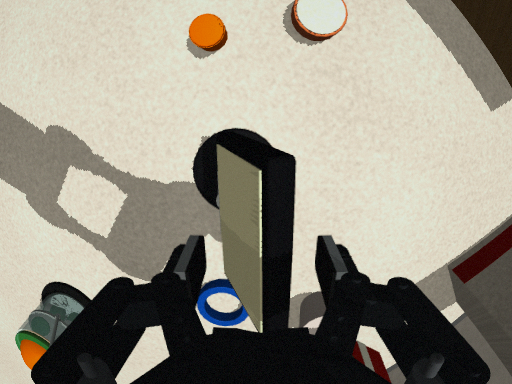

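>>> move_arm(
  series=[0, -0.7, 0, 0, 0, -1.4, 0, 0, 0, -2.1, 0.3, 0, 0, -2.8, 0.5, 0, 0, -2.8, 0.5, 0],
)

```text
t: 49.7
tool_pos: [0.5695, 0.2153, 0.1292]
tool_rot: [1.17, 2.912, 0.004]
force: [3.2, 2.7, 1.8]
gripper_width: 0.0603
```

>>> move_arm(
  series=[0, 0, 0, 0, 0, 0, 0, 0, 0, 0, 0, 0, 0, 0, 0, 0, 0, 0, 0, 0],
  claw=1,
)

```text
t: 50.32
tool_pos: [0.5691, 0.216, 0.1276]
tool_rot: [1.17, 2.914, 0.004]
force: [3.3, 4.9, 1.5]
gripper_width: 0.0136
```

```bash
python3 - <<'E'
from led import *
go((H[0],H[1],.125),yaw=.812); snap('wrist','l3.png')
E
python3 led.py
```

```text
t 50.33 pos [0.5691 0.216  0.1276] tool_y ang 0.807 tool_x [-0.72  0.69] z [ 0.002  0.002 -1.   ] q [ 0.16  0.31  1.58  0.    1.25 -0.64] F [3.3 4.9 1.5] w 0.0136
turn about tool z: -0.005 (alt 3.137)
shift cm [-0.06 -0.22  0.26]
top cream 99 [0.5654 0.2049 0.1553] heading -2.331 tilt 0.013 span [0.07  0.068 0.079]
   beam miss mm [ 166.8 -156.9  -93.8]
top dark 60
side dark 660
wrist cream 209 [0.5517 0.2241 0.1829] heading -2.377 tilt -1.462 span [0.068 0.058 0.007]
   beam miss mm [ -60.7 -392.7  -34.6]
t 50.52 pos [0.5692 0.216  0.1276] tool_y ang 0.807 tool_x [-0.72  0.69] z [ 0.002  0.002 -1.   ] q [ 0.16  0.31  1.58  0.    1.25 -0.64] F [3.8 4.3 1.3] w 0.0134
turn about tool z: -0.005 (alt 3.137)
shift cm [-0.03  2.78  0.57]
wl505.png
```

View pics/l3.png

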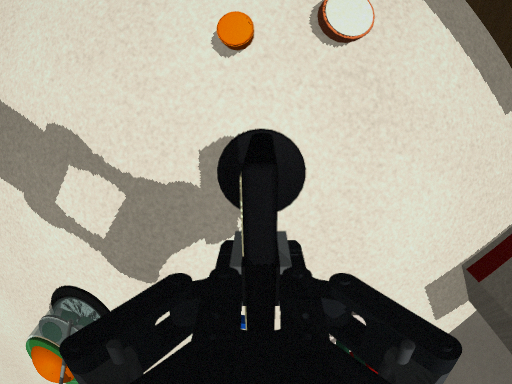

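```bash
python3 - <<'E'
from led import *
c=snap('wrist'); p=[wpt(c,u,v,.012) for u,v in [(218,171),(305,171),(262,128),(262,214)]]; print(np.round(p,4)); print((p[0]+p[1])/2,(p[2]+p[3])/2,np.linalg.norm(p[0]-p[1]))
E
```

```text
[[0.5388 0.1889 0.012 ]
 [0.5989 0.2516 0.012 ]
 [0.5383 0.2501 0.012 ]
 [0.6028 0.1885 0.012 ]]
[0.56887816 0.22024134 0.012     ] [0.57056491 0.21926267 0.012     ] 0.08685079435395579
```

>>> move_arm(
  series=[0, 0, 0, -0.14, 0, 0, 0, -0.28, 0, 0, 0, -0.42, 0, 0, 0, -0.56, 0, 0, 0, -0.69],
)

```text
t: 51.25
tool_pos: [0.5694, 0.2158, 0.1276]
tool_rot: [0.11, 3.137, 0.003]
force: [5.1, 3.7, 1.5]
gripper_width: 0.0134
```

>>> move_arm(
  series=[0, 0, 0, 0, 0, 0, 0, 0, 0, 0, 0, 0, 0, 0, 0, 0, 0, 0, 0, 0],
)

```text
t: 51.88
tool_pos: [0.5694, 0.2159, 0.1276]
tool_rot: [0.116, 3.137, 0.003]
force: [5.7, 3.9, 1.6]
gripper_width: 0.0132
```

```bash
python3 led.py
```

```text
side dark 936
wrist cream 203 [0.5533 0.2101 0.1829] heading -1.641 tilt -1.374 span [0.084 0.04  0.007]
   beam miss mm [ -28.  -400.9  -80. ]
t 52.02 pos [0.5694 0.2158 0.1276] tool_y ang 1.497 tool_x [-1.    0.07] z [ 0.002  0.002 -1.   ] q [ 0.16  0.31  1.58  0.    1.25 -1.33] F [4.9 3.5 1.8] w 0.0132
turn about tool z: 0.685 (alt -2.457)
shift cm [-1.76  2.13  0.57]
wl520.png
```

The panel is upright and swivelled to the target heading (-1.643). Release it, then tip it forward with the rear jaw.

>>> move_arm(
  series=[0, 0, 0, 0, 0, 0, 0, 0, 0, 0, 0, 0, 0, 0, 0, 0, 0, 0, 0, 0],
  claw=0.06,
)

```text
t: 52.7
tool_pos: [0.5683, 0.215, 0.1274]
tool_rot: [-0.116, -3.139, 0.0]
force: [1.0, -1.2, -0.2]
gripper_width: 0.0403
```

```bash
sed -i 's/H=np.array.*/H=np.array([.569,.2155,.1])/' led.py; python3 led.py; python3 - <<'E'
from led import *
c=snap('wrist','l4.png');P=wcloud(c)
go()
E
```

```text
side cream 21 [0.5943 0.2132 0.1661] heading -1.601 tilt 0.135 span [0.096 0.014 0.082]
   beam miss mm [-14.8   7.  -48.2]
side dark 871
wrist cream 245 [0.554  0.2099 0.1824] heading -1.843 tilt 1.538 span [0.077 0.055 0.006]
   beam miss mm [ -12.7 -312.3    9.9]
t 52.85 pos [0.5684 0.2151 0.1275] tool_y ang 1.497 tool_x [-1.    0.07] z [ 0. -0. -1.] q [ 0.16  0.31  1.58 -0.    1.26 -1.33] F [ 0.5  0.2 -1. ] w 0.0402
turn about tool z: 0.685 (alt -2.457)
shift cm [-1.95  2.37  0.55]
wl529.png
t 52.95 pos [0.5684 0.2151 0.1275] tool_y ang 1.497 tool_x [-1.    0.07] z [ 0. -0. -1.] q [ 0.16  0.31  1.58 -0.    1.26 -1.33] F [-0.2 -0.6 -0.3] w 0.0402
```

View pics/l4.png

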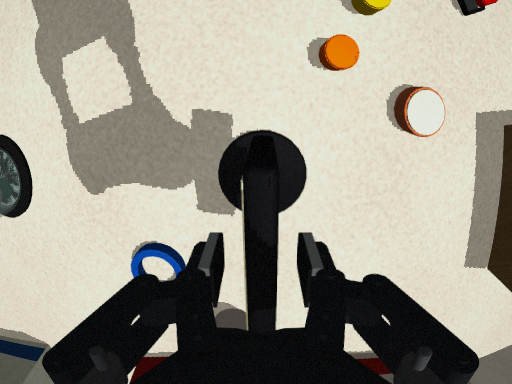

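>>> move_arm(
  series=[0, -0.8, 0, 0, 0, -1.5, 0, 0, 0, -2.1, 0, 0, 0, -2.6, 0, 0, 0, -2.8, 0, 0],
)

```text
t: 53.58
tool_pos: [0.5662, 0.1871, 0.1272]
tool_rot: [-0.116, -3.139, -0.001]
force: [1.0, 5.2, -2.4]
gripper_width: 0.04
```

```bash
python3 - <<'E'
from led import *
go(); c=snap('wrist','l5.png')
E
```

```text
t 53.58 pos [0.5662 0.1871 0.1272] tool_y ang 1.497 tool_x [-1.    0.07] z [-0.  0. -1.] q [ 0.12  0.28  1.61  0.    1.25 -1.38] F [ 1.   5.2 -2.4] w 0.04
```

>>> move_arm(
  series=[0, 0.8, -1, 0, 0, 0.8, -4, 0, 0, 0.8, -8, 0, 0, 0.8, -12, 0, 0, 0.8, -16, 0],
)

```text
t: 54.25
tool_pos: [0.5669, 0.1949, 0.2898]
tool_rot: [0.116, 3.138, -0.002]
force: [1.5, 0.7, -0.1]
gripper_width: 0.04
```

```bash
sed -i 's/H=np.array.*/H=np.array([.5685,.215,.1])/' led.py; python3 led.py; python3 - <<'E'
from led import *
c=snap('wrist','l6.png')
E
```

```text
top dark 30
side cream 35 [0.5828 0.1962 0.1633] heading -1.605 tilt 0.383 span [0.11  0.036 0.077]
   beam miss mm [-13.8 -14.7  37.6]
side dark 1253
wrist cream 68 [0.5941 0.211  0.135 ] heading -1.553 tilt 0.336 span [0.11  0.031 0.077]
   beam miss mm [-31.6  -8.3  22.2]
t 54.4 pos [0.5685 0.1952 0.2916] tool_y ang 1.497 tool_x [-1.    0.07] z [ 0.007 -0.    -1.   ] q [ 0.13  0.18  1.4  -0.    1.55 -1.37] F [ 0.2 -0.2 -0.5] w 0.04
turn about tool z: 0.685 (alt -2.457)
shift cm [-1.63  4.3  16.97]
wl544.png
```

View pics/l6.png

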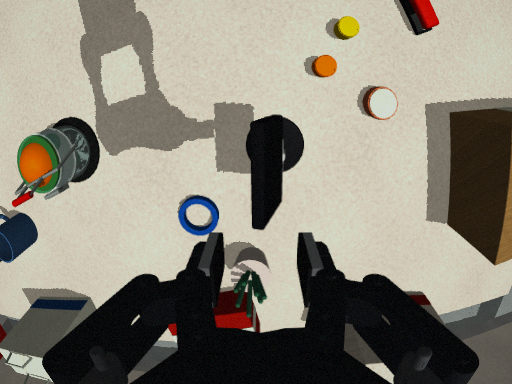

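```bash
cat > back.py <<'E'
from led import *
def back():
    rng=np.random.default_rng(0); A=[]
    for n in ['side','wrist','top']:
        c=snap(n); P=wcloud(c) if n=='wrist' else xyz(c)
        box=(np.hypot(P[...,0]-H[0],P[...,1]-H[1])<.075)&(P[...,2]>.108)&(P[...,2]<.2)&(c['range_z']>0)
        q=P[box]; 
        if len(q)<60: print(n,len(q)); continue
        best=None
        for _ in range(400):
            a=q[rng.choice(len(q),3,False)]; v=np.cross(a[1]-a[0],a[2]-a[0]); l=np.linalg.norm(v)
            if l<1e-5: continue
            v/=l
            if abs(v[1])<.5: continue
            m=abs((q-a[0])@v)<.0035
            if best is None or m.sum()>best.sum(): best=m
        for _ in range(4):
            p=q[best]; ctr=p.mean(0); v=np.linalg.svd(p-ctr,full_matrices=False)[2][2]; best=abs((q-ctr)@v)<.004
        if v[1]>0: v=-v
        off=(ctr-H)@v
        print(n,len(q),best.sum(),'heading %.3f tilt %.3f'%(np.arctan2(v[1],v[0]),np.arcsin(-v[2])),'plane offset from hinge mm %.1f'%(off*1000), 'ext',np.ptp(p,0).round(3),'ctr',ctr.round(4))
if __name__=='__main__':
    back(); g=J-H[:2]; D=np.linalg.norm(g); print('target',np.arctan2(g[1],g[0]), np.arctan(.05/D)+np.arcsin(.0475/np.hypot(D,.05)))
E
python3 back.py
```

```text
side 1353 1267 heading -1.638 tilt 0.291 plane offset from hinge mm -7.7 ext [0.11  0.035 0.083] ctr [0.5676 0.2078 0.1511]
wrist 3299 2447 heading -1.634 tilt 0.318 plane offset from hinge mm -10.8 ext [0.11  0.034 0.08 ] ctr [0.566  0.2062 0.1617]
top 32
target -1.64160957396697 0.26877372854006076
```

```bash
python3 back.py; python3 back.py; python3 - <<'E'
from led import *
go((.4,.3,.29))
E
```

```text
side 1361 1273 heading -1.637 tilt 0.292 plane offset from hinge mm -7.8 ext [0.11  0.034 0.082] ctr [0.5683 0.2078 0.151 ]
wrist 3294 2456 heading -1.634 tilt 0.319 plane offset from hinge mm -10.8 ext [0.11  0.034 0.081] ctr [0.5661 0.2062 0.1617]
top 33
target -1.64160957396697 0.26877372854006076
side 1360 1275 heading -1.639 tilt 0.290 plane offset from hinge mm -7.7 ext [0.11  0.034 0.082] ctr [0.5679 0.2078 0.151 ]
wrist 3290 2456 heading -1.634 tilt 0.319 plane offset from hinge mm -10.9 ext [0.11  0.034 0.08 ] ctr [0.5661 0.2062 0.1618]
top 34
target -1.64160957396697 0.26877372854006076
t 54.95 pos [0.5668 0.1951 0.2871] tool_y ang 1.497 tool_x [-1.    0.07] z [-0.001 -0.    -1.   ] q [ 0.13  0.18  1.41 -0.    1.55 -1.37] F [-0.6 -0.4  0.3] w 0.0401
shift cm [17.41  9.23 -0.28]
```

```bash
python3 - <<'E'
from led import *
for n in ['side','wrist']:
    c=snap(n); P=wcloud(c) if n=='wrist' else xyz(c)
    m=(abs(P[...,2])<.006)&(np.hypot(P[...,0]-H[0],P[...,1]-H[1])<.2)&(c['range_z']>0); q=P[m]
    print(n,m.sum(),np.linalg.lstsq(np.c_[q[:,:2]-H[:2],np.ones(len(q))],q[:,2],rcond=None)[0])
E
```

```text
side 11778 [-0.00079223 -0.00080351  0.00063934]
wrist 39230 [ 7.99424909e-05  1.27721896e-03 -3.04974327e-04]
```

>>> move_arm(
  series=[4.4, 2.3, 0, 0, 8.8, 4.6, 0, 0, 13, 7, 0, 0, 17.4, 9.2, 0, 0, 17.4, 9.2, 0, 0],
)

```text
t: 55.68
tool_pos: [0.3981, 0.3012, 0.288]
tool_rot: [0.11, 3.139, 0.001]
force: [0.3, -1.4, 0.7]
gripper_width: 0.0402
```

```bash
python3 back.py; python3 led.py
```

```text
side 1362 1281 heading -1.638 tilt 0.293 plane offset from hinge mm -7.9 ext [0.11  0.036 0.083] ctr [0.5679 0.2078 0.1511]
wrist 36
top 266 169 heading -1.634 tilt 0.329 plane offset from hinge mm -7.7 ext [0.107 0.033 0.085] ctr [0.5632 0.2013 0.1652]
target -1.64160957396697 0.26877372854006076
top dark 233
side cream 40 [0.5765 0.1972 0.1687] heading -1.626 tilt 0.377 span [0.11  0.033 0.079]
   beam miss mm [ -6.5 -13.9  36. ]
side dark 1222
t 55.98 pos [0.401  0.2991 0.2873] tool_y ang 1.495 tool_x [-1.    0.08] z [-0. -0. -1.] q [ 0.4  -0.08  1.68 -0.    1.54 -1.1 ] F [0.5 0.6 1.7] w 0.04
turn about tool z: 0.683 (alt -2.458)
shift cm [-19.22  -4.79  16.53]
wl560.png
```

```bash
sed -i 's/P\[...,2\]>.108)&(P\[...,2\]<.2)/P[...,2]>.112)\&(P[...,2]<.178)/; s/<.0035/<.002/; s/<.004$/<.0025/' back.py; sed -i "s/best=abs((q-ctr)@v)<.004/best=abs((q-ctr)@v)<.0025/" back.py; python3 back.py
python3 - <<'E'
from led import *
# top edge line of panel: highest points in side cloud and top cloud
for n in ['side','top']:
    c=snap(n);P=xyz(c); box=(np.hypot(P[...,0]-H[0],P[...,1]-H[1])<.08)&(P[...,2]>.105)&(P[...,2]<.2)&(c['range_z']>0); q=P[box]
    h=np.array([np.cos(-1.64),np.sin(-1.64)]); f=(q[:,:2]-H[:2])@h; z=q[:,2]-.1
    for a in np.arange(.01,.1,.008):
        m=(z>=a)&(z<a+.008)
        if m.sum()>3: print(n,round(a+.004,3),m.sum(),'fwd med %.4f min %.4f max %.4f'%(np.median(f[m]),f[m].min(),f[m].max()))
E
```

```text
side 1035 934 heading -1.639 tilt 0.288 plane offset from hinge mm -7.8 ext [0.11  0.028 0.066] ctr [0.5674 0.2097 0.1457]
wrist 25
top 96 82 heading -1.636 tilt 0.284 plane offset from hinge mm -6.2 ext [0.105 0.024 0.065] ctr [0.5629 0.2085 0.1456]
target -1.64160957396697 0.26877372854006076
side 0.014 117 fwd med -0.0037 min -0.0071 max 0.0012
side 0.022 120 fwd med -0.0016 min -0.0055 max 0.0022
side 0.03 113 fwd med 0.0008 min -0.0042 max 0.0051
side 0.038 129 fwd med 0.0030 min -0.0024 max 0.0073
side 0.046 126 fwd med 0.0055 min 0.0005 max 0.0149
side 0.054 124 fwd med 0.0081 min 0.0042 max 0.0131
side 0.062 121 fwd med 0.0103 min 0.0056 max 0.0150
side 0.07 136 fwd med 0.0126 min 0.0086 max 0.0168
side 0.078 128 fwd med 0.0151 min 0.0109 max 0.0198
side 0.086 222 fwd med 0.0192 min 0.0132 max 0.0313
top 0.014 9 fwd med -0.0022 min -0.0033 max 0.0084
top 0.022 10 fwd med 0.0001 min -0.0014 max 0.0067
top 0.03 9 fwd med 0.0024 min 0.0009 max 0.0034
top 0.038 11 fwd med 0.0049 min 0.0036 max 0.0124
top 0.046 12 fwd med 0.0070 min 0.0058 max 0.0167
top 0.054 11 fwd med 0.0094 min 0.0081 max 0.0126
top 0.062 12 fwd med 0.0125 min 0.0110 max 0.0230
top 0.07 12 fwd med 0.0143 min 0.0124 max 0.0311
top 0.078 34 fwd med 0.0253 min 0.0151 max 0.0322
top 0.086 135 fwd med 0.0248 min 0.0178 max 0.0328
top 0.094 7 fwd med 0.0258 min 0.0206 max 0.0316
```

Both static cameras agree: heading -1.638 against a target of -1.642, tilt 0.287 against 0.269. I'll make one small correction to the tilt with the front jaw.

```bash
python3 - <<'E'
from led import *
h=np.array([-.070,-.9975])
go(np.r_[H[:2]+.022*h,.27],np.r_[H[:2]+.022*h,.135],np.r_[H[:2]+.0107*h,.135],yaw=-1.64)
E
```

```text
t 56.27 pos [0.4004 0.2996 0.2874] tool_y ang 1.497 tool_x [-1.    0.07] z [-0. -0. -1.] q [ 0.4  -0.08  1.68 -0.    1.54 -1.1 ] F [0.9 0.4 0.3] w 0.0402
turn about tool z: -0.005 (alt 3.137)
shift cm [-17.4   -9.38   1.74]
shift cm [-17.4   -9.38  15.24]
shift cm [-17.4   -8.25  15.24]
```

>>> move_arm(
  series=[-4.4, -2.4, 0, 0, -8.8, -4.8, 0, 0, -13, -7.1, 0, 0, -17.4, -9.4, 0, 0, -17.4, -9.4, 0, 0],
)

```text
t: 56.9
tool_pos: [0.5687, 0.1908, 0.2864]
tool_rot: [-0.122, -3.138, 0.001]
force: [-0.0, -0.2, -0.4]
gripper_width: 0.0401
```

>>> move_arm(
  series=[0, 0, 0, 0, 0, 0, 2, 0, 0, 0, 4, 0, 0, 0, 6, 0, 0, 0, 6, 0],
)

```text
t: 57.52
tool_pos: [0.5647, 0.194, 0.226]
tool_rot: [-0.113, -3.136, 0.001]
force: [0.5, -0.8, -0.2]
gripper_width: 0.0399
```

```bash
python3 - <<'E'
from led import *
h=np.array([-.070,-.9975])
go(np.r_[H[:2]+.022*h,.135],yaw=-1.64); snap('wrist','l7.png')
E
```

```text
t 57.52 pos [0.5647 0.194  0.226 ] tool_y ang 1.499 tool_x [-1.    0.07] z [-0.004 -0.    -1.   ] q [ 0.13  0.2   1.5   0.    1.44 -1.37] F [ 0.5 -0.8 -0.2] w 0.0399
turn about tool z: -0.003 (alt 3.139)
shift cm [-0.26 -0.07  9.1 ]
```

View pics/l7.png

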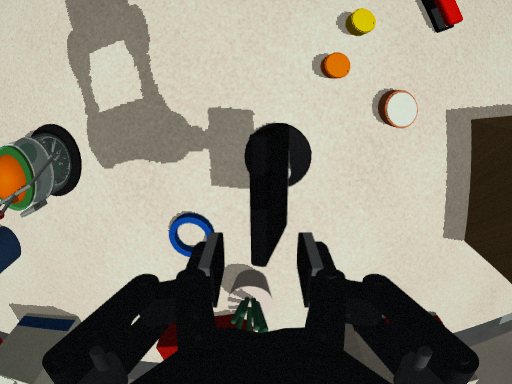

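Panel top is centred between the jaws (about 250–287 between 222 and 300). Lowering, then nudging back.

>>> move_arm(
  series=[0, 0, 3, 0, 0, 0, 6, 0, 0, 0, 8.5, 0, 0, 0, 9.1, 0, 0, 0, 9.1, 0],
)

```text
t: 58.2
tool_pos: [0.5673, 0.1935, 0.1378]
tool_rot: [0.115, 3.138, 0.0]
force: [-0.3, -0.1, 0.8]
gripper_width: 0.0403
```

```bash
python3 - <<'E'
from led import *
h=np.array([-.070,-.9975])
go(np.r_[H[:2]+.0107*h,.135],yaw=-1.64)
E
```

```text
t 58.2 pos [0.5673 0.1935 0.1378] tool_y ang 1.497 tool_x [-1.    0.07] z [ 0.002  0.    -1.   ] q [ 0.13  0.28  1.6   0.    1.27 -1.37] F [-0.3 -0.1  0.8] w 0.0403
turn about tool z: -0.004 (alt 3.137)
shift cm [0.03 1.08 0.28]
```

>>> move_arm(
  series=[0, 0.4, 0, 0, 0, 0.8, 0, 0, 0, 1, 0, 0, 0, 1.15, 0, 0, 0, 1.15, 0, 0],
)

```text
t: 58.82
tool_pos: [0.5676, 0.2047, 0.1365]
tool_rot: [-0.116, -3.139, 0.0]
force: [1.0, -0.1, -0.0]
gripper_width: 0.04
```

```bash
python3 back.py
```

```text
side 903 796 heading -1.637 tilt 0.289 plane offset from hinge mm -7.8 ext [0.11  0.028 0.066] ctr [0.567  0.2105 0.1428]
wrist 5776 4838 heading -1.638 tilt 0.289 plane offset from hinge mm -9.4 ext [0.108 0.026 0.066] ctr [0.5609 0.2102 0.1507]
top 4
target -1.64160957396697 0.26877372854006076
```

>>> move_arm(
  series=[0, 0.1, 0, 0, 0, 0.2, 0, 0, 0, 0.25, 0, 0, 0, 0.25, 0, 0, 0, 0.25, 0, 0],
)

```text
t: 59.6
tool_pos: [0.568, 0.2069, 0.1369]
tool_rot: [0.116, 3.139, -0.001]
force: [-1.2, -4.7, 3.8]
gripper_width: 0.0402
```

```bash
python3 back.py
```

```text
side 879 780 heading -1.638 tilt 0.276 plane offset from hinge mm -7.6 ext [0.11  0.028 0.065] ctr [0.5674 0.2108 0.1429]
wrist 5679 4818 heading -1.638 tilt 0.279 plane offset from hinge mm -9.4 ext [0.108 0.026 0.066] ctr [0.5611 0.2108 0.1507]
top 2
target -1.64160957396697 0.26877372854006076
```

>>> move_arm(
  series=[0, 0.06, 0, 0, 0, 0.06, 0, 0, 0, 0.06, 0, 0, 0, -0.9, 0, 0, 0, -0.9, 0, 0],
)

```text
t: 60.38
tool_pos: [0.5666, 0.1981, 0.1358]
tool_rot: [-0.117, -3.138, -0.001]
force: [-0.4, -0.0, 0.3]
gripper_width: 0.0402
```

```bash
python3 back.py
```

```text
side 905 807 heading -1.642 tilt 0.266 plane offset from hinge mm -7.7 ext [0.11  0.028 0.066] ctr [0.5682 0.2113 0.143 ]
wrist 4629 3531 heading -1.638 tilt 0.267 plane offset from hinge mm -9.4 ext [0.108 0.024 0.066] ctr [0.5611 0.2113 0.1508]
top 20
target -1.64160957396697 0.26877372854006076
```

>>> move_arm(
  series=[0, 0, -3, 0, 0, 0, -7, 0, 0, 0, -11, 0, 0, 0, -15, 0, 0, 0, -17, 0],
)

```text
t: 61.15
tool_pos: [0.5679, 0.1987, 0.3095]
tool_rot: [0.115, 3.136, 0.002]
force: [-1.0, 1.0, -0.5]
gripper_width: 0.0406
```

>>> move_arm(
  series=[4.4, 2.3, 0, 0, 8.8, 4.6, 0, 0, 13, 7, 0, 0, 17.4, 9.2, 0, 0, 21, 11, 0, 0],
)

```text
t: 61.78
tool_pos: [0.364, 0.3245, 0.3065]
tool_rot: [-0.114, -3.139, -0.001]
force: [0.4, -0.3, -0.4]
gripper_width: 0.0402
```

```bash
python3 back.py; python3 meas.py; python3 lid.py|head -8; python3 - <<'E'
from lid import *
go()
s=snap('side','sF.png'); t=snap('top','tF.png')
P=jc(xyz(s)); hsv=cv2.cvtColor(s['frame'],cv2.COLOR_RGB2HSV)
m=((cv2.inRange(hsv,(0,120,50),(3,255,255))>0)|(cv2.inRange(hsv,(175,120,50),(180,255,255))>0))&(abs(P[...,0])<.06)&(abs(P[...,1])<.04)&(P[...,2]>.14)
q=P[m]; print('sleeve',len(q),np.median(q,0) if len(q) else 0)
E
```

```text
side 1005 907 heading -1.641 tilt 0.267 plane offset from hinge mm -7.6 ext [0.11  0.028 0.066] ctr [0.5684 0.2105 0.1455]
wrist 0
top 80 63 heading -1.634 tilt 0.263 plane offset from hinge mm -6.2 ext [0.107 0.021 0.064] ctr [0.5627 0.209  0.1475]
target -1.64160957396697 0.26877372854006076
top ring 120 (array([ 0.54148841, -0.14671098]), np.float64(0.054209999536985964)) [ 0.485 -0.202  0.003] [ 0.567 -0.09   0.012]
 rim 150 (array([ 0.54287823, -0.14546486]), np.float64(0.04458212675457206)) [ 0.493 -0.195  0.095] [ 0.597 -0.09   0.106]
 dome 56 [ 0.5571 -0.1473  0.1245] n [-0.989  0.011  0.147] [ 0.55  -0.177  0.111] [ 0.581 -0.115  0.169]
 lidgreen [ 0.566 -0.151  0.109]
 light 249 [0.511 0.182 0.106] [0.62  0.222 0.193]
  cream 28 [0.5988 0.1968 0.1591] [[-0.338, 0.388, -0.857], [-0.941, -0.151, 0.302], [-0.012, 0.909, 0.416]]
  dark 221 [0.5576 0.1971 0.1744] [[-0.947, 0.151, -0.284], [-0.319, -0.324, 0.891], [0.043, 0.934, 0.355]]
 foot 274 (array([0.56608164, 0.21387394]), np.float64(0.0323782482620196)) [0.526 0.171 0.007] [0.605 0.257 0.019]
side ring 194 (array([ 0.5412
[... 1030 characters left out ...]
67] n [-0.   -0.48 -0.88]
   front [[-0.033, 0.007, 0.11], [-0.032, 0.007, 0.114], [-0.031, 0.015, 0.112]]
top green 172 mean [-0.012  0.002  0.108] min [-0.047 -0.045  0.098] max [0.036 0.044 0.149] n [-0.05 -0.01  1.  ]
   front [[-0.047, -0.003, 0.103], [-0.046, 0.0, 0.106], [-0.046, -0.01, 0.106]]
top orange 298 mean [-0.007  0.001  0.122] min [-0.036 -0.033  0.105] max [0.038 0.033 0.176] n [-0.3   0.05  0.95]
   front [[-0.036, -0.005, 0.118], [-0.036, 0.004, 0.11], [-0.035, 0.011, 0.116]]
t 62.17 pos [0.3666 0.3228 0.3063] tool_y ang 1.496 tool_x [-1.    0.08] z [-0. -0. -1.] q [ 0.47 -0.12  1.68 -0.    1.58 -1.02] F [-0.3 -0.7  0.2] w 0.04
sleeve 24 [0.03479684 0.00522642 0.1677678 ]
```

View pics/sF.png

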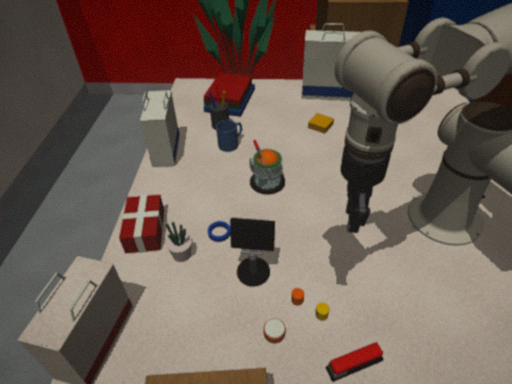

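View pics/tF.png

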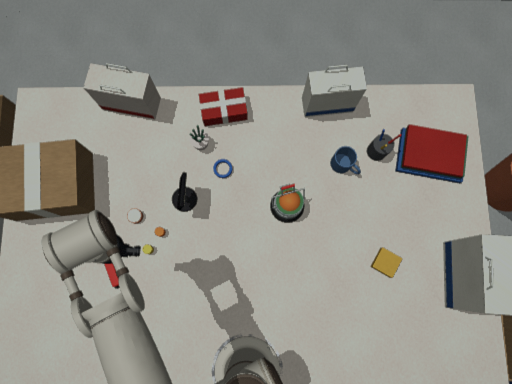

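```bash
python3 -c "
from plant import bot
print(bot.close_job())"
```

```text
the job is handed in; nothing more can be done
None
```

I handed the job in at about 62 s. All four green tins are in the jar, the lid is shut, the bail is clamped past centre, and the light points at the jar.

**Last checks**
- **Tins:** Four were there at the start. One was knocked aside mid-run and I picked it up from its new place. No green tin is left on the desk. I saw two in the upper layer before closing the lid. The lower two are hidden by the jar's band: one showed only faintly through the glass, and the other I saw as it dropped in.
- **Lid:** It lies flat, with its top about 107 mm above the desk, which matches shut.
- **Bail:** The sleeve is 35 mm past centre and about 168 mm up, which is about 1.9 rad, its stop.
- **Light:** Heading is about -1.64 rad against a target of -1.642, and tilt about 0.265 against 0.269. By my measurements the beam should miss the jar's middle by only a few millimetres.
- **Bystanders:** The look-alikes and other things appear where they were in the final pictures. I did not re-measure each one.

**What went wrong or disagreed**
- The fingertips sit about 35 mm further back than the tool description says, so the first grasp closed above its tin without touching it. I used the measured offset after that.
- One tin insertion met about 23 N, probably the finger knuckles on the jar rim.
- The lid push briefly reached about 77 N at the wrist, when a fingertip rode up on the lid's dome. That is under the 120 N wrist limit. I think only a fingertip was touching, not the gripper's body, whose limit is 40 N, but I could not confirm that.

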